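Unstack fixture parts into their nests

TASK

Four fixture parts are stacked on the welding table; take the stack apart from the top down, one part at a time, and set each in the nest made for its shape and size, resting flat on the nest floor between the lips: first the brass nozzle, standing upright, in the small round nest, then the collar in the larger round nest, the thick block in the shorter rectangular nest and last the flat plate in the longer rectangular nest, both squarely along their outlines. Each part must stay in its nest once placed; leave the roll of tape and the spanner where they lie.

Things in the scene. Friction and masses are not known exactly. Their poses are not given: they have to be found in the camera images.
- nozzle: Brass gas nozzle, a slightly tapered hollow round tube, 26 mm largest diameter, 56 mm tall, standing upright on top of the stack (on the collar). Origin: centre of its underside, z up. 0.07 kg.
- collar: Dark steel collar, a thick ring lying flat, 48 mm outside diameter, 18 mm bore, 18 mm high, third from below in the stack (on the riser block). Origin: centre of its underside, z up. 0.18 kg.
- riser_block: Plain steel riser block with two small screw holes in its top, 52 mm (x) x 100 mm (y) x 24 mm high, second from below in the stack (on the base plate). Origin: centre of its underside, z up. 0.35 to 0.7 kg.
- base_plate: Dark flat steel plate, 55 mm (x) x 150 mm (y) x 10 mm thick, lying on the table at the bottom of the stack. Origin: centre of its underside, z up. 0.35 to 0.65 kg.
- nozzle_nest: Fixed nest of grey-painted steel with bare aluminium lips lying on the table, for the nozzle: a square base 66 x 66 x 6 mm with a round lip of 42 mm inner and 50 mm outer diameter, 4 mm above the floor (z = 6 mm), round a dark inlay disc of 26 mm (8 mm clear of the part all round). Origin: centre of the underside, z up.
- collar_nest: Fixed nest of grey-painted steel with bare aluminium lips lying on the table, for the collar: a square base 84 x 84 x 6 mm with a round lip of 64 mm inner and 72 mm outer diameter, 4 mm above the floor (z = 6 mm), round a dark inlay disc of 48 mm (8 mm clear of the part all round). Origin: centre of the underside, z up.
- block_nest: Fixed nest of grey-painted steel with bare aluminium lips lying on the table, for the riser block: a base 140 x 72 x 6 mm, long side along its y. Its floor (z = 6 mm) carries a dark inlay of the riser block's outline, 52 x 100 mm, in the middle. Across each end stands a lip 50 mm wide and 4 mm above the floor, its inner face 58 mm from the middle (8 mm clear of the part); the long sides are open. Origin: centre of the underside, z up.
- plate_nest: Fixed nest of grey-painted steel with bare aluminium lips lying on the table, for the base plate: a base 190 x 72 x 6 mm, long side along its y. Its floor (z = 6 mm) carries a dark inlay of the base plate's outline, 55 x 150 mm, in the middle. Across each end stands a lip 50 mm wide and 4 mm above the floor, its inner face 83 mm from the middle (8 mm clear of the part); the long sides are open. Origin: centre of the underside, z up.
- masking_tape: Roll of masking tape lying flat and loose, 100 mm across, 24 mm high; not part of the job. Origin: centre of its underside.
- spanner: Loose open-ended spanner lying flat, 30 x 171 x 8 mm, long side along its y; not part of the job. Origin: centre of its underside.

How it is judged:
By the outcome, as a careful person would: the job done as asked, in the order asked, and still so for the second after the job is handed in, with the robot touching nothing.
It also fails if it takes over 120 s, if anything falls off the work surface, if the arm or the gripper's body presses on something with over 40 N, if the wrist force passes 120 N, or if a joint passes its speed limit or range.

ROBOT

A 6-joint arm with a two-finger parallel gripper is mounted at the origin on a cart in front of the work surface, level with it; the furniture and walls round the work are solid. World frame = base frame: x ahead of the robot, y to its left, z up, the work surface at z = 0. Lengths are in m, angles in rad, forces in N, time in s.
With the tool pointing down it reaches from about 0.3 to 0.875 m from the base axis. Payload 6.4 kg.
Tool frame: the origin (TCP) lies between the finger pads; the fingertips stand tip_extent ahead of it and the grasp point (between the pads) lies 5 mm behind it (tip_extent is the distance from the TCP to the fingertips, in m); z points along the fingers, y is the direction in which the jaws open and shut (so a half turn about z gives the same grasp; the last joint's range is limited). The gripper opens to 85 mm and grips with 20 to 120 N. Pads are 22 mm wide; open, the fingers measure 114 mm over their backs; the gripper's body (76 mm by 85 mm) begins 54 mm behind the grasp point. The pads swing forward as they close: fully open they stand 13 mm farther back than shut.
Start: joints at [-1.46, 0.181, 1.607, -0, 1.354, -0.206], TCP at [0.179, -0.546, 0.245] pointing down, gripper open.
Joint ranges: [-2.99, 2.99], [-0.89, 2.07], [0.3, 2.58], [-1.14, 4.28], [0, 2.63], [-3.12, 3.12]. Speed limits (rad/s): [2.57, 2.57, 3.01, 3.14, 3.14, 3.14].

INTERFACE

Orientations are given as a unit quaternion [w, x, y, z].
In Python, from bench import * gives the robot as it stands.
- The arm moves only by the shell command python3 -m jog 'ROWS'. ROWS is JSON, a list of rows, each a list of 3 entries, a list of its own where there are three numbers: the shift along the tool's x, y, z in mm, then the turn, a rotation vector about the tool's x, y, z in rad, then the opening, from 0 (shut) to 1 (fully open). A call has 1 to 20 rows; each row is the pose to reach, as a shift and turn from the pose measured when the call began, along the tool's axes at that moment; what a row does not reach only later rows make up. A row lasts 1/12 s, in which the tool goes at most 41.7 mm and 7.16 degrees, less where a joint would pass 70% of its speed; a pose out of reach is approached as far as the arm can. A call with a gripper value outside its range is refused whole. The fingers move at their own pace and stop on an object; the grip force is fixed at half the most. Time passes only in rows, so rows that repeat a pose let the fingers close. It gives the time, the measured TCP pose, the force and the opening at its end, in the units of the state.
- get_obs(): the state, without advancing time (a new reading comes with each control period).
- camera(name): name is "scene" or "top" or "wrist"; returns (picture, depth): 384x512x3 uint8, red, green, blue; 384x512 float32, m along the optical axis (not along the pixel's ray), 0 where there is no reading.
- get_calibration(name): a dict with "fx", "fy", "cx", "cy" (pixels), "world_from_camera" (4x4, takes a point from camera to world coordinates). Camera axes: x right, y down, z forward; pixel columns grow to the right and rows downward; lengths in m; the calibration is good to about 2 mm. The wrist camera is an equidistant fisheye: a pixel r from the principal point sees the ray r / f radians off the axis. A picture is of the moment at which its call begins: read the wrist's pose just before it. get_calibration takes no time and is no camera call; for the wrist camera it gives the pose at the moment of the call.
- hand_in(): hands the job in, once; it reports no verdict.
The state is a dict: "time_s": time; "q": joint angles; "dq": joint speeds; "joint_efforts": joint torques, N m; "eef_pos": TCP position; "eef_rot": TCP orientation; "wrist_force": force on the tool from outside, world axes, zero at the start; "torque": the same for the moment, N m; "opening": opening from 0.0 (shut) to 1.0 (fully open).
Only numpy, scipy, OpenCV 4.12 (cv2) and the standard library are available. Lean on these libraries where they do the work, as an engineer would, in place of code of your own. Each camera call takes 0.05 s, during which the arm holds its last target.

## Working session

There is one attempt and no reset: what is moved stays moved. The work goes in short steps, Python scripts to look and compute and a shell command to move; the robot and the scene stay as the last step left them, time stands still between calls to the robot, and variables do not carry over. Pictures are saved under pics/ and viewed, and the job is handed in when it is done.

```bash
ls; mkdir -p pics; python3 - <<'E'
from bench import *
import cv2
o=get_obs()
for k,v in o.items(): print(k,v)
for n in ["scene","top","wrist"]:
    c=get_calibration(n); print(n,{k:(v if not hasattr(v,'tolist') else v.tolist()) for k,v in c.items()})
    p,d=camera(n); cv2.imwrite(f"pics/{n}0.png",p[:,:,::-1])
    import numpy as np; np.save(f"pics/{n}0d.npy",d)
E
```

```text
pics
time_s 0.0
q [-1.46030452e+00  1.81590845e-01  1.60801222e+00  1.26718865e-06
  1.35376566e+00 -2.06301358e-01]
dq [ 0.00120919  0.00042384 -0.00070209 -0.00014116  0.0005289   0.00018501]
joint_efforts [ 7.89882670e-04 -4.44874942e+01 -3.51331043e+01 -1.74842094e-04
  9.16276738e-03  1.58425593e-05]
eef_pos [ 0.17908179 -0.54585056  0.24435408]
eef_rot [-8.86985027e-04  9.87481100e-01  1.57734868e-01  4.31426713e-05]
wrist_force [-0.16304191 -1.01719647  0.11630668]
torque [-0.01413487 -0.05015676  0.03352304]
opening 0.9954474585604143
scene {'fx': 419.55485375430607, 'fy': 419.55485375430607, 'cx': 247.70559432888993, 'cy': 189.6133884954227, 'world_from_camera': [[-0.8968795560688633, -0.28403567305985367, 0.3390144515137282, 0.1904445916535347], [-0.44198551878006137, 0.6033357328789543, -0.6638032800612957, 0.6823949502260017], [-0.015995721129043235, -0.7451910693646636, -0.6666591385743622, 0.7346309359332723], [0.0, 0.0, 0.0, 1.0]]}
top {'fx': 476.63891416039274, 'fy': 476.63891416039274, 'cx': 264.0496706805205, 'cy': 194.06451570481383, 'world_from_camera': [[-0.0005523244487048031, -0.9909732581200836, 0.13405855671522585, 0.38606494956180915], [-0.9999152656846056, 0.002290860484729142, 0.012814577992429476, 0.0027240691284065068], [-0.01300601355481049, -0.13404011955047476, -0.9908905539777371, 1.1957074673711912], [0.0, 0.0, 0.0, 1.0]]}
wrist {'fx': 297.3186396354542, 'fy': 297.3186396354542, 'cx': 255.40361127096057, 'cy': 188.89611806123784, 'world_from_camera': [[0.31049527713979014, -0.9040353922560228, -0.2937902183912575, 0.25404419785276805], [-0.9505720347925857, -0.29605451891417534, -0.09361906056342675, -0.5211670803958575], [-0.0023429776284163532, 0.3083370418535438, -0.9512742922400655, 0.3737388391080095], [0.0, 0.0, 0.0, 1.0]]}
```

View pics/top0.png

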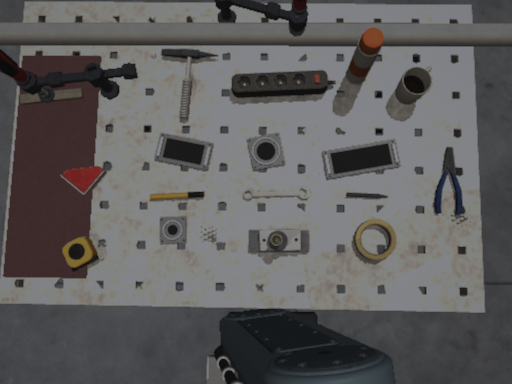

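View pics/scene0.png

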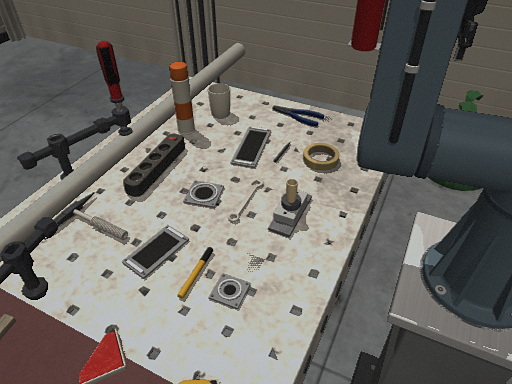

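View pics/wrist0.png

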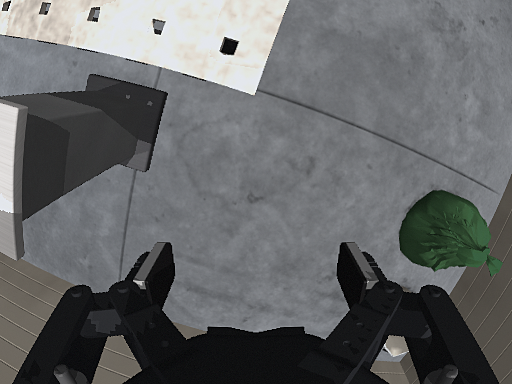

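The top view shows the stack at (279,240), nozzle nest at (173,230), collar nest at (266,151), block nest at (185,151) and plate nest at (361,159). The tape is at (376,239) and the spanner at (276,195). Next I'll enlarge it and measure.

```bash
cat > h.py <<'E'
from bench import *
import numpy as np, cv2
from scipy.spatial.transform import Rotation as R
def ray(name,c,u,v):
    M=np.array(c["world_from_camera"])
    if name=="wrist":
        dx,dy=(u-c["cx"])/c["fx"],(v-c["cy"])/c["fy"]; t=np.hypot(dx,dy)
        d=np.array([np.sin(t)*dx/max(t,1e-9),np.sin(t)*dy/max(t,1e-9),np.cos(t)])
    else: d=np.array([(u-c["cx"])/c["fx"],(v-c["cy"])/c["fy"],1.])
    return M[:3,3],M[:3,:3]@d
def atz(name,c,u,v,z):
    o,d=ray(name,c,u,v); return o+d*(z-o[2])/d[2]
def cloud(name,c,dep):
    M=np.array(c["world_from_camera"]); h,w=dep.shape
    u,v=np.meshgrid(np.arange(w),np.arange(h)); 
    x,y=(u-c["cx"])/c["fx"],(v-c["cy"])/c["fy"]
    if name=="wrist":
        t=np.hypot(x,y)+1e-9; s=np.tan(t)/t; x,y=x*s,y*s
    P=np.stack([x*dep,y*dep,dep],-1)@M[:3,:3].T+M[:3,3]
    P[dep<=0]=np.nan
    return P
def tomove(p,q=None):
    "shift in tool mm and rotvec from the current pose to world TCP p, quat wxyz"
    o=get_obs(); a=o["eef_rot"]; Rc=R.from_quat([a[1],a[2],a[3],a[0]])
    s=Rc.inv().apply(np.array(p)-o["eef_pos"])*1000
    r=(Rc.inv()*q).as_rotvec() if q is not None else None
    return s.round(1), r
def down(ang):
    "tool pointing down, tool y (jaw axis) in direction ang in the world"
    y=np.array([np.cos(ang),np.sin(ang),0]); z=np.array([0,0,-1.]); x=np.cross(y,z)
    return R.from_matrix(np.stack([x,y,z],1))
E
python3 - <<'E'
from h import *
p=cv2.imread("pics/top0.png"); d=np.load("pics/top0d.npy")
c=get_calibration("top")
P=cloud("top",c,d); np.set_printoptions(precision=4,suppress=True)
cv2.imwrite("pics/c1.png",cv2.resize(p[120:270,140:330],None,fx=4.2,fy=4.0,interpolation=cv2.INTER_CUBIC))
cv2.imwrite("pics/c2.png",cv2.resize(p[120:270,230:420],None,fx=4.2,fy=4,interpolation=cv2.INTER_CUBIC))
for u,v in [(150,210),(320,210),(279,240),(265,240),(185,151),(266,151),(361,159),(173,230),(400,33),(250,33),(278,85),(110,75),(95,75)]: print(u,v,P[v,u])
E
```

```text
150 210 [ 0.5083  0.3076 -0.0042]
320 210 [ 0.5074 -0.1229 -0.0031]
279 240 [ 0.4307 -0.0185  0.0329]
265 240 [0.4308 0.0155 0.0316]
185 151 [0.6576 0.2193 0.0103]
266 151 [0.659  0.0131 0.001 ]
361 159 [ 0.6378 -0.2294 -0.0015]
173 230 [0.4572 0.2467 0.0016]
400 33 [ 0.9495 -0.3256  0.0547]
250 33 [0.9522 0.0528 0.0545]
278 85 [ 0.825  -0.0179  0.0271]
110 75 [0.8174 0.3816 0.1189]
95 75 [0.8188 0.4185 0.1159]
```

View pics/c1.png

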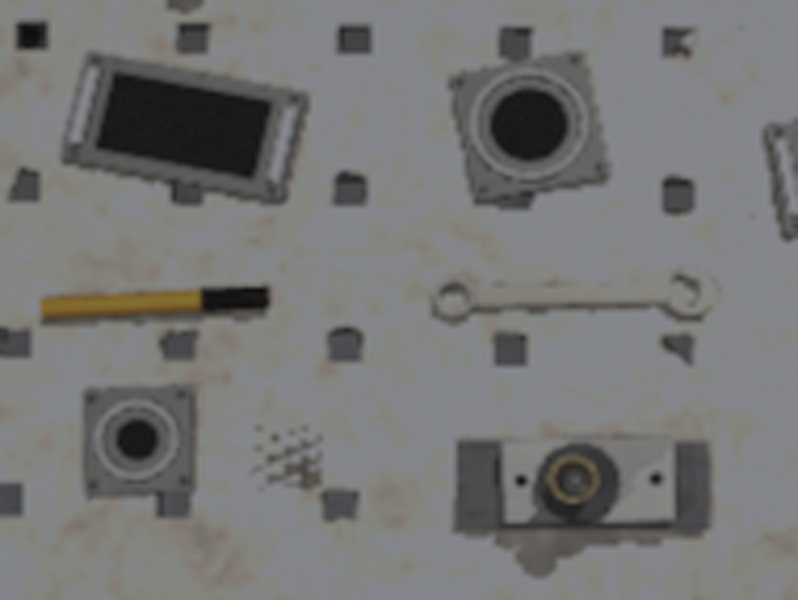

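View pics/c2.png

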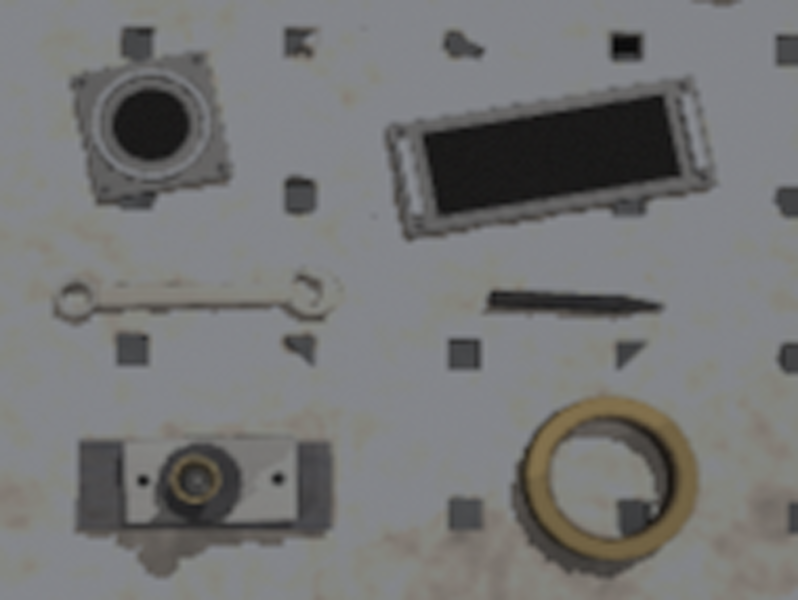

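```bash
python3 - <<'E'
from h import *
p=cv2.imread("pics/top0.png"); c=get_calibration("top"); np.set_printoptions(precision=4,suppress=True)
g=cv2.cvtColor(p,cv2.COLOR_BGR2GRAY)
for n,(u,v,w) in dict(block=(185,151,28),collar=(266,151,14),plate=(361,159,36),nozzle=(173,230,8)).items():
    s=8; u0,v0=u-w-6,v-w-6
    cr=cv2.resize(g[v0:v+w+7,u0:u+w+7],None,fx=s,fy=s,interpolation=cv2.INTER_CUBIC)
    m=(cr<65).astype(np.uint8); k,l,st,ce=cv2.connectedComponentsWithStats(m)
    i=l[int((v-v0+.5)*s),int((u-u0+.5)*s)]
    ct=max(cv2.findContours((l==i).astype(np.uint8),0,cv2.CHAIN_APPROX_NONE)[0],key=len)[:,0,:].astype(float)
    W=np.array([atz("top",c,u0+(x+.5)/s-.5,v0+(y+.5)/s-.5,.006)[:2] for x,y in ct])
    r=cv2.minAreaRect((W*1000).astype(np.float32)); print(n,i,np.array(r[0]),np.array(r[1]),r[2], W.mean(0)*1000)
f=lambda X,Y,z,x0=140:atz("top",c,x0+(X+.5)/4.2-.5,120+(Y+.5)/4-.5,z)
print("nozzle top",f(572,479,.108)); print("collar approx",f(576,483,.052))
for q in [(501,440),(676,440),(676,523),(503,524)]: print("block",f(*q,.034))
for q in [(457,441),(710,441),(710,531),(455,531)]: print("plate",f(*q,.010))
print("tape",f(612,476,.024,230),"spanner",f(453,300,.008),f(688,297,.008))
E
```

```text
block 6 [659.0057 224.6011] [100.6166  52.7846] 78.16548919677734 [658.9471 224.6125]
collar 3 [658.8708  14.5157] [46.7727 47.2046] 45.39164352416992 [658.6901  14.4648]
plate 6 [ 638.054  -227.4823] [ 55.3894 150.0592] 9.859997749328613 [ 637.9174 -227.4919]
nozzle 3 [458.1703 247.8352] [25.1234 25.9146] 89.91517639160156 [458.1596 247.8038]
nozzle top [ 0.4292 -0.0099  0.108 ]
collar approx [ 0.4291 -0.0128  0.052 ]
block [0.4559 0.0303 0.034 ]
block [ 0.4557 -0.0711  0.034 ]
block [ 0.4056 -0.0705  0.034 ]
block [0.4051 0.0291 0.034 ]
plate [0.4567 0.0569 0.01  ]
plate [ 0.4565 -0.0927  0.01  ]
plate [ 0.4011 -0.0919  0.01  ]
plate [0.4012 0.0579 0.01  ]
tape [ 0.4341 -0.2539  0.024 ] spanner [0.5454 0.0598 0.008 ] [ 0.547  -0.0809  0.008 ]
```

```bash
python3 -m jog '[[[27,-29,0],[0,0,-0.08],1],[[54,-58,0],[0,0,-0.17],1],[[81,-86,0],[0,0,-0.25],1],[[108,-115,0],[0,0,-0.34],1],[[135,-144,0],[0,0,-0.42],1],[[162,-173,0],[0,0,-0.5],1],[[189,-201,0],[0,0,-0.59],1],[[216,-230,0],[0,0,-0.67],1],[[243,-259,0],[0,0,-0.75],1],[[270,-288,0],[0,0,-0.84],1],[[297,-316,0],[0,0,-0.92],1],[[324,-345,0],[0,0,-1.01],1],[[351,-374,2],[0,0,-1.09],1],[[378,-403,3],[0,0,-1.17],1],[[404,-431,5],[0,0,-1.254],1],[[404,-431,5],[0,0,-1.254],1],[[404,-431,5],[0,0,-1.254],1],[[404,-431,5],[0,0,-1.254],1]]'
python3 - <<'E'
from h import *
np.set_printoptions(precision=4,suppress=True)
c=get_calibration("wrist"); p,d=camera("wrist"); cv2.imwrite("pics/w1.png",cv2.resize(p[:,:,::-1],None,fx=1.5,fy=1.5,interpolation=cv2.INTER_CUBIC))
np.save("pics/w1d.npy",d)
print(tomove([.429,-.010,.24],down(0)))
print(c["world_from_camera"])
M=np.linalg.inv(np.array(c["world_from_camera"]))
def proj(X):
    q=M[:3,:3]@X+M[:3,3]; t=np.arctan2(np.hypot(q[0],q[1]),q[2]); r=np.hypot(q[0],q[1]); return np.array([c["cx"]+c["fx"]*t*q[0]/r,c["cy"]+c["fx"]*t*q[1]/r])*1.5
print("nozzle",proj(np.array([.4292,-.0099,.108])),"blk corners",[proj(np.array([x,y,.034])) for x in(.405,.456) for y in(.03,-.0708)])
E
```

```text
time_s: 1.65
eef_pos: [0.4285, -0.0105, 0.24]
eef_rot: [-0.001, 0.707, 0.707, 0.0]
wrist_force: [0.3, 0.1, 1.0]
opening: 1.0
(array([1.2, 0.6, 0.1]), array([-0.0007, -0.001 , -0.0011]))
[[ 1.     -0.0002 -0.0012  0.4282]
 [-0.0005 -0.9517 -0.307   0.0688]
 [-0.0011  0.307  -0.9517  0.3693]
 [ 0.      0.      0.      1.    ]]
nozzle [385.2612 274.7033] blk corners [array([352.807 , 195.7574]), array([355.1534, 320.1142]), array([420.4889, 195.8022]), array([417.735, 320.085])]
```

View pics/w1.png

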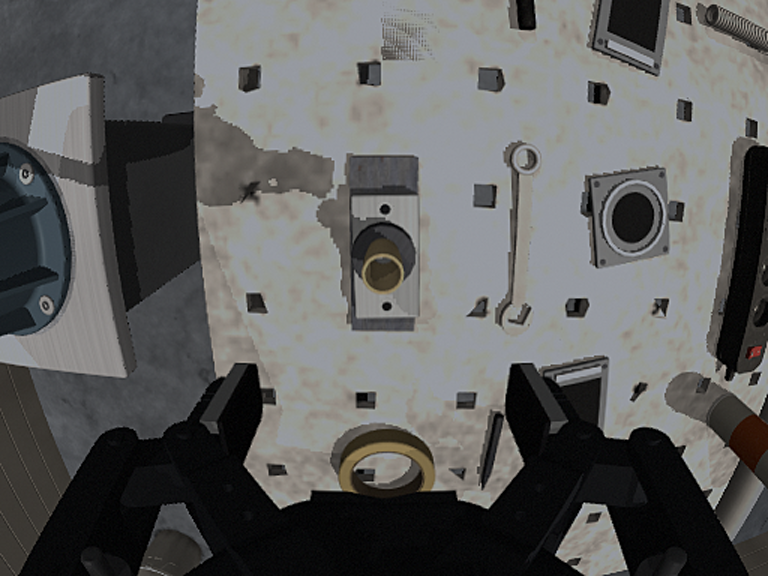

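The wrist view shows the nozzle ring at about (383,271), with the top camera predicting (385,275), so they agree to about 1.5 mm. A crop will refine it.

```bash
python3 - <<'E'
import cv2
p=cv2.imread("pics/w1.png"); cv2.imwrite("pics/w1c.png",cv2.resize(p[140:345,320:450],None,fx=2.9,fy=2.9,interpolation=cv2.INTER_CUBIC))
E
```

```text
(no output)
```

View pics/w1c.png

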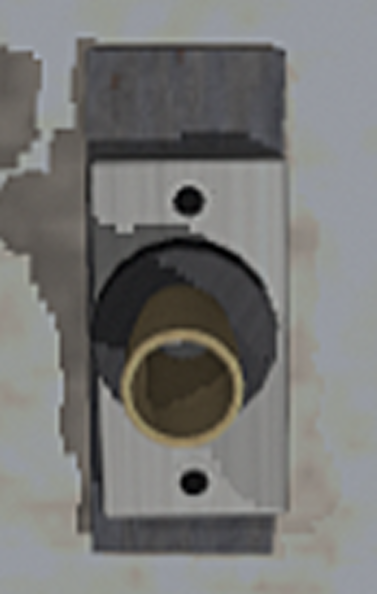

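```bash
python3 - <<'E'
from h import *
np.set_printoptions(precision=4,suppress=True)
c=get_calibration("wrist")
f=lambda X,Y,z:atz("wrist",c,((X+.5)/2.9-.5+320+.5)/1.5-.5,((Y+.5)/2.9-.5+140+.5)/1.5-.5,z)
print("noz",f(182,386,.108))
for q in[(91,325),(277,325),(186,238)]: print("col",f(*q,.052))
for q in [(92,160),(287,160),(288,513),(104,515)]: print("blk",f(*q,.034))
for q in [(190,201),(194,482)]: print("holes",f(*q,.034))
for q in [(90,47),(284,47),(271,551),(93,550)]: print("pl",f(*q,.010))
print(get_obs()["wrist_force"])
E
```

```text
noz [ 0.4273 -0.0092  0.108 ]
col [ 0.4041 -0.0097  0.052 ]
col [ 0.4512 -0.0097  0.052 ]
col [0.4282 0.0126 0.052 ]
blk [0.4038 0.0302 0.034 ]
blk [0.4545 0.0302 0.034 ]
blk [ 0.4567 -0.0683  0.034 ]
blk [ 0.4051 -0.0688  0.034 ]
holes [0.4293 0.0193 0.034 ]
holes [ 0.4303 -0.0589  0.034 ]
pl [0.402  0.0592 0.01  ]
pl [0.4552 0.0591 0.01  ]
pl [ 0.4538 -0.0905  0.01  ]
pl [ 0.3998 -0.0901  0.01  ]
[ 0.1213 -0.5054  0.4403]
```

```bash
python3 -m jog '[[[1,0,35],[0,0,0],1],[[1,0,70],[0,0,0],1],[[1,0,100],[0,0,0],1],[[1,0,125],[0,0,0],1],[[1,0,140],[0,0,0],1],[[1,0,152],[0,0,0],1],[[1,0,152],[0,0,0],1],[[1,0,152],[0,0,0],1],[[1,0,152],[0,0,0],0.25],[[1,0,152],[0,0,0],0.1],[[1,0,152],[0,0,0],0.1],[[1,0,152],[0,0,0],0.1],[[1,0,152],[0,0,0],0.1],[[1,0,152],[0,0,0],0.1],[[1,0,152],[0,0,0],0.1],[[1,0,152],[0,0,0],0.1]]'
python3 - <<'E'
from h import *
p,d=camera("wrist"); cv2.imwrite("pics/w2.png",cv2.resize(p[:,:,::-1],None,fx=1.5,fy=1.5))
print(get_obs()["opening"],get_obs()["wrist_force"])
E
```

```text
time_s: 3.03
eef_pos: [0.4288, -0.0101, 0.0886]
eef_rot: [-0.0, 0.707, 0.707, 0.0]
wrist_force: [-0.8, -0.9, 5.7]
opening: 0.29
0.2883358636839919 [-0.75990188 -0.08295209  6.08929178]
```

View pics/w2.png

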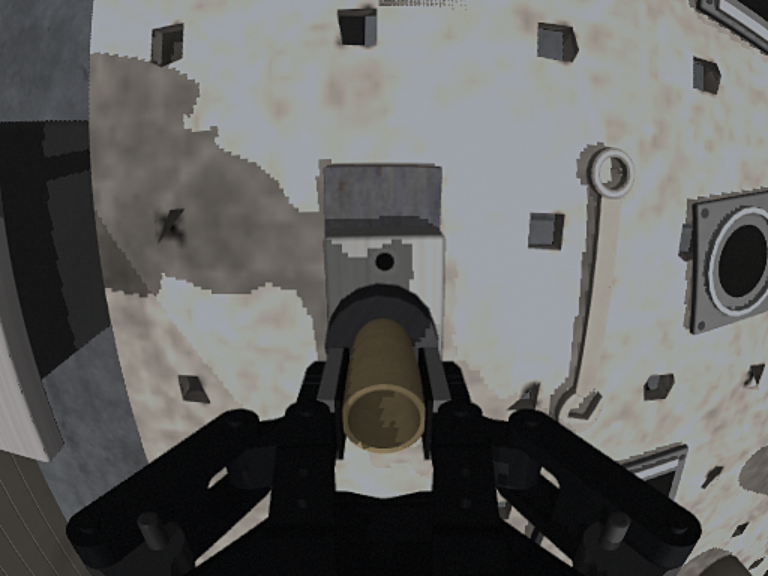

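The nozzle is held between the pads, with its ring at about (385,417). I'll lift it and carry it to its nest.

```bash
python3 -m jog '[[[0,0,-10],[0,0,0],0.1],[[0,0,-30],[0,0,0],0.1],[[20,2,-45],[0,0,0],0.1],[[50,6,-50],[0,0,0],0.1],[[85,10,-50],[0,0,0],0.1],[[120,14,-50],[0,0,0],0.1],[[155,18,-50],[0,0,0],0.1],[[190,22,-50],[0,0,0],0.1],[[220,25,-50],[0,0,0],0.1],[[245,28,-40],[0,0,0],0.1],[[257,29,-20],[0,0,0],0.1],[[257.5,29,0],[0,0,0],0.1],[[257.5,29,15],[0,0,0],0.1],[[257.5,29,25],[0,0,0],0.1],[[257.5,29,25],[0,0,0],0.1],[[257.5,29,25],[0,0,0],0.1]]'
python3 - <<'E'
from h import *
p,d=camera("wrist"); cv2.imwrite("pics/w3.png",cv2.resize(p[:,:,::-1],None,fx=1.5,fy=1.5))
p,d=camera("top"); cv2.imwrite("pics/t3.png",cv2.resize(p[180:280,120:240,::-1],None,fx=6,fy=6))
print(get_obs()["opening"],get_obs()["wrist_force"],get_obs()["eef_pos"])
print(tomove([.4578,.2476,.0426],down(0)))
E
```

```text
time_s: 4.42
eef_pos: [0.4578, 0.2472, 0.0638]
eef_rot: [-0.0, 0.707, 0.707, -0.0]
wrist_force: [0.5, 0.4, -0.4]
opening: 0.286
0.2889928442264303 [-0.05430798 -0.26611019 -0.6667661 ] [0.45893978 0.24742151 0.06498607]
(array([ 0.2, -1.2, 22.4]), array([ 0.00196985, -0.00118543, -0.00131986]))
```

View pics/w3.png

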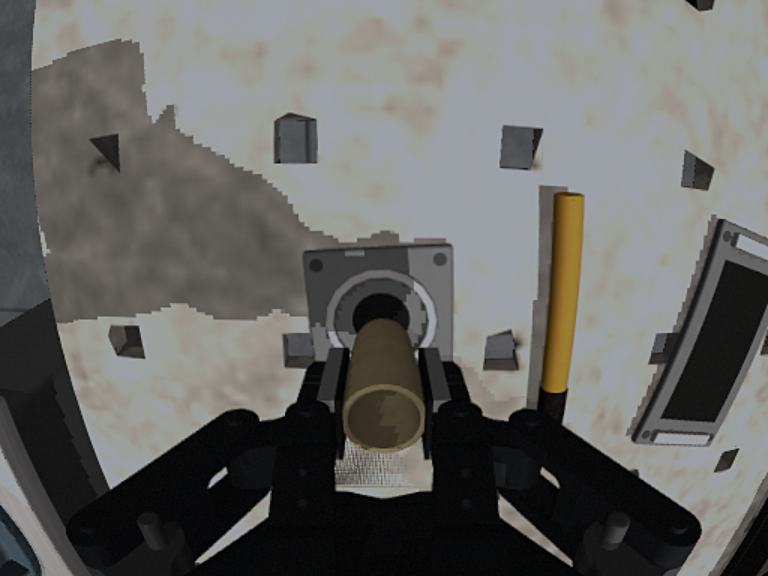

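View pics/t3.png

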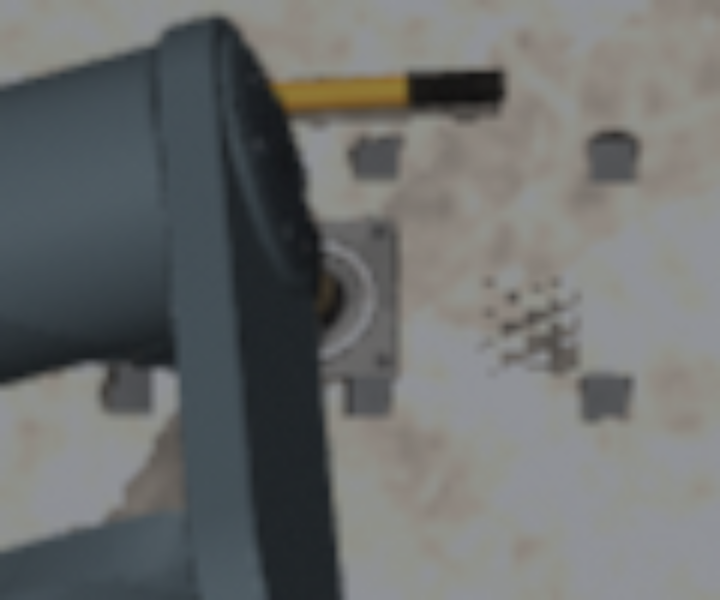

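The nozzle sits centred over the inlay at about (381,315). I'll lower it and watch the force.

```bash
python3 -m jog '[[[0,0,8],[0,0,0],0.1],[[0,0,15],[0,0,0],0.1],[[0,0,19],[0,0,0],0.1],[[0,0,20.5],[0,0,0],0.1],[[0,0,20.5],[0,0,0],0.1],[[0,0,20.5],[0,0,0],0.1]]'
```

```text
time_s: 5.02
eef_pos: [0.4588, 0.2474, 0.0443]
eef_rot: [0.0, 0.708, 0.707, 0.001]
wrist_force: [-0.6, -0.1, -0.3]
opening: 0.289
```

```bash
python3 -m jog '[[[0,0,1],[0,0,0],0.1],[[0,0,1.5],[0,0,0],0.1],[[0,0,1.5],[0,0,0],0.1]]';python3 -m jog '[[[0,0,0.5],[0,0,0],0.1],[[0,0,0.5],[0,0,0],0.1]]'; python3 - <<'E'
from h import *
p,d=camera("wrist"); cv2.imwrite("pics/w4.png",cv2.resize(p[120:320,160:360,::-1],None,fx=3,fy=3))
E
```

```text
time_s: 5.27
eef_pos: [0.459, 0.2474, 0.0429]
eef_rot: [0.0, 0.708, 0.707, 0.001]
wrist_force: [0.3, -0.0, -1.3]
opening: 0.287
time_s: 5.43
eef_pos: [0.4591, 0.2475, 0.0428]
eef_rot: [0.0, 0.708, 0.707, 0.001]
wrist_force: [-1.9, -1.3, 4.5]
opening: 0.286
```

View pics/w4.png

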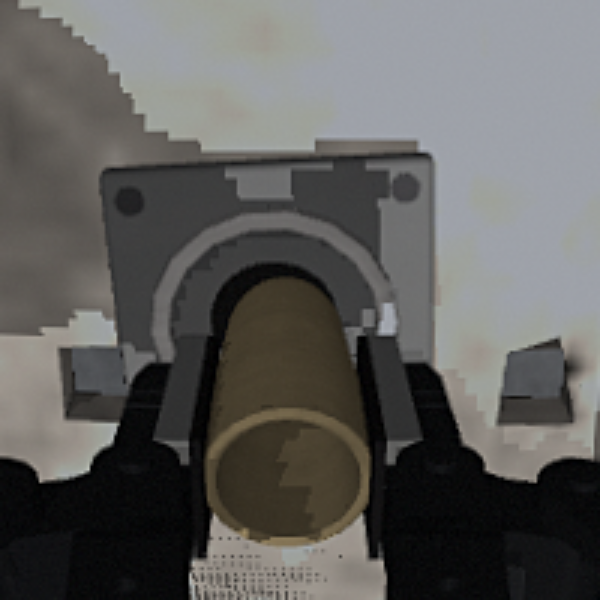

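```bash
python3 - <<'E'
from h import *
np.set_printoptions(precision=4,suppress=True)
c=get_calibration("wrist")
f=lambda X,Y,z:atz("wrist",c,(X+.5)/3-.5+160,(Y+.5)/3-.5+120,z)
print("inlay +y",f(272,263,.006),"base +y",f(286,275,.006),"inlay left",f(212,320,.006))
print("base left",f(226,320,.006),"right",f(349,320,.006))
for q in [(272,212),(154,310),(395,310)]: print("lip",f(*q,.010))
for q in [(105,170),(434,155)]: print("corner",f(*q,.006))
print("top", f(288,540,.062),f(288,408,.062),f(206,470,.062),f(371,470,.062))
E
```

```text
inlay +y [0.4557 0.2617 0.006 ] base +y [0.4585 0.2591 0.006 ] inlay left [0.4433 0.2491 0.006 ]
base left [0.4461 0.2491 0.006 ] right [0.4714 0.249  0.006 ]
lip [0.4559 0.2737 0.01  ]
lip [0.432  0.2531 0.01  ]
lip [0.4803 0.253  0.01  ]
corner [0.4231 0.2811 0.006 ]
corner [0.4873 0.2839 0.006 ]
top [0.4587 0.237  0.062 ] [0.4588 0.2614 0.062 ] [0.4466 0.2504 0.062 ] [0.4711 0.2503 0.062 ]
```

From the wrist view, the nozzle stands about 2.5 mm too far in +x and 2.3 mm too far in −y of the inlay. I'll lift it slightly, shift it and lower it again.

```bash
python3 -m jog '[[[0,0,-3],[0,0,0],0.1],[[2.2,-2.3,-3],[0,0,0],0.1],[[2.2,-2.3,-3],[0,0,0],0.1],[[2.2,-2.3,-1],[0,0,0],0.1],[[2.2,-2.3,0],[0,0,0],0.1],[[2.2,-2.3,0.3],[0,0,0],0.1],[[2.2,-2.3,0.3],[0,0,0],0.1]]'; python3 - <<'E'
from h import *
p,d=camera("wrist"); cv2.imwrite("pics/w5.png",cv2.resize(p[120:320,160:360,::-1],None,fx=3,fy=3))
E
```

```text
time_s: 6.07
eef_pos: [0.4567, 0.2498, 0.0427]
eef_rot: [0.0, 0.708, 0.707, 0.001]
wrist_force: [-1.8, 0.6, 5.3]
opening: 0.289
```

View pics/w5.png

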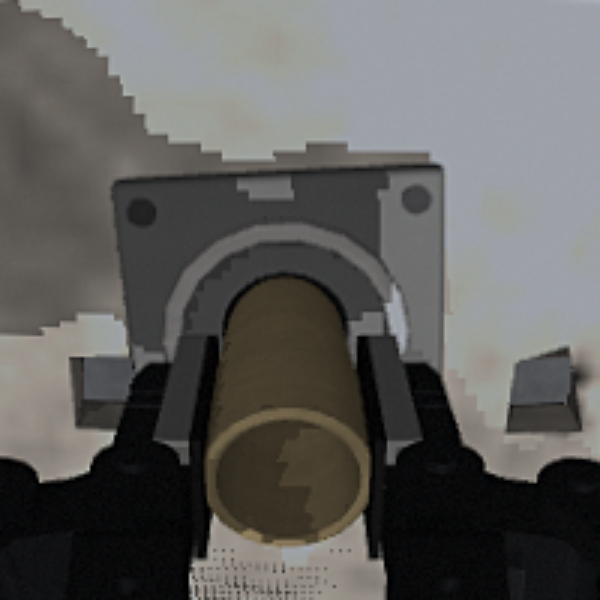

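The nozzle now covers the inlay concentrically. I'll release it and rise.

```bash
python3 -m jog '[[[0,0,0],[0,0,0],0.5],[[0,0,0],[0,0,0],0.8],[[0,0,0],[0,0,0],0.8],[[0,0,0],[0,0,0],0.8],[[0,0,-5],[0,0,0],0.8],[[0,0,-20],[0,0,0],0.8],[[0,0,-50],[0,0,0],0.8],[[0,0,-85],[0,0,0],1],[[0,0,-120],[0,0,0],1],[[0,0,-150],[0,0,0],1],[[0,0,-150],[0,0,0],1],[[0,0,-150],[0,0,0],1]]'; python3 - <<'E'
from h import *
np.set_printoptions(precision=4,suppress=True)
p,d=camera("wrist"); cv2.imwrite("pics/w6.png",cv2.resize(p[80:280,160:360,::-1],None,fx=3,fy=3))
print(tomove([.4285,-.0115,.2],down(0)))
E
```

```text
time_s: 7.12
eef_pos: [0.4579, 0.2501, 0.1953]
eef_rot: [0.001, 0.707, 0.707, 0.003]
wrist_force: [-0.1, 0.9, -0.2]
opening: 1.001
(array([-261.2,  -27.8,   -7.2]), array([ 0.003 , -0.0016, -0.0012]))
```

View pics/w6.png

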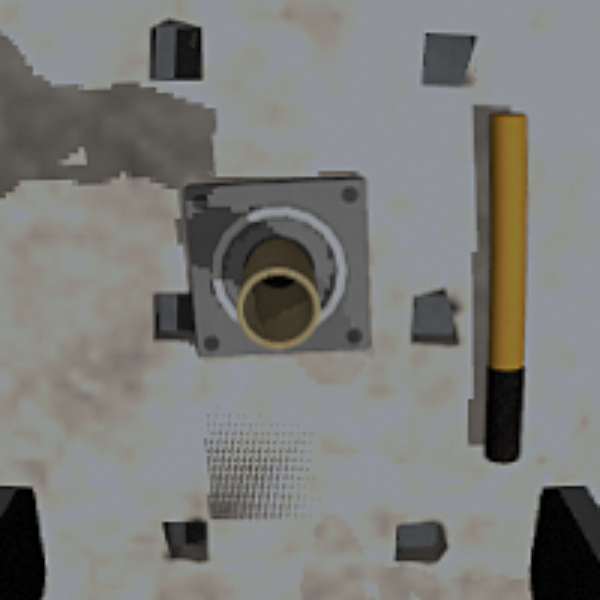

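The nozzle stands upright inside the lip. The collar is next.

```bash
python3 -m jog '[[[-35,-4,0],[0,0,0],1],[[-75,-8,0],[0,0,0],1],[[-115,-12,0],[0,0,0],1],[[-155,-16,0],[0,0,0],1],[[-195,-20,0],[0,0,0],1],[[-230,-24,0],[0,0,0],1],[[-255,-27,0],[0,0,0],1],[[-261,-28,0],[0,0,0],1],[[-261,-28,0],[0,0,0],1],[[-261,-28,0],[0,0,0],1],[[-261,-28,0],[0,0,0],1]]'; python3 - <<'E'
from h import *
np.set_printoptions(precision=4,suppress=True)
c=get_calibration("wrist"); p,d=camera("wrist"); cv2.imwrite("pics/w7.png",cv2.resize(p[80:280,160:360,::-1],None,fx=3,fy=3,interpolation=cv2.INTER_CUBIC))
import json; json.dump({k:np.array(v).tolist() for k,v in c.items()},open("c7.json","w"))
print(get_obs()["eef_pos"])
E
```

```text
time_s: 8.08
eef_pos: [0.428, -0.0101, 0.1921]
eef_rot: [-0.0, 0.707, 0.707, 0.001]
wrist_force: [0.0, 0.7, -0.2]
opening: 1.001
[ 0.4281 -0.01    0.1923]
```

View pics/w7.png

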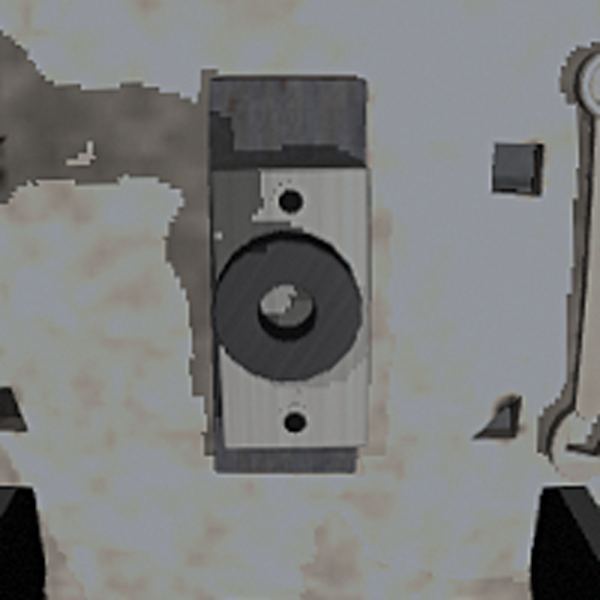

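```bash
python3 - <<'E'
from h import *
import json
np.set_printoptions(precision=4,suppress=True)
c=json.load(open("c7.json"))
f=lambda X,Y,z:atz("wrist",c,(X+.5)/3-.5+160,(Y+.5)/3-.5+80,z)
for q in [(216,308),(361,308),(288,237),(288,381)]: print("col top",f(*q,.052))
for q in [(211,169),(366,168),(369,443),(222,447)]: print("blk",f(*q,.034))
for q in [(290,201),(294,422)]: print("hole",f(*q,.034))
for q in [(210,78),(364,80),(356,471),(215,472)]: print("pl",f(*q,.010))
E
```

```text
col top [ 0.4053 -0.0109  0.052 ]
col top [ 0.4511 -0.011   0.052 ]
col top [0.428  0.0119 0.052 ]
col top [ 0.428  -0.0356  0.052 ]
blk [0.4031 0.0308 0.034 ]
blk [0.4534 0.0311 0.034 ]
blk [ 0.4569 -0.0665  0.034 ]
blk [ 0.4045 -0.0679  0.034 ]
hole [0.4287 0.0201 0.034 ]
hole [ 0.4301 -0.0581  0.034 ]
pl [0.4012 0.0597 0.01  ]
pl [0.4545 0.059  0.01  ]
pl [ 0.4546 -0.0899  0.01  ]
pl [ 0.3995 -0.0902  0.01  ]
```

```bash
python3 -m jog '[[[-1.8,0,35],[0,0,0],1],[[-1.8,0,70],[0,0,0],1],[[-1.8,0,100],[0,0,0],1],[[-1.8,0,125],[0,0,0],1],[[-1.8,0,137],[0,0,0],1],[[-1.8,0,141],[0,0,0],1],[[-1.8,0,141],[0,0,0],1],[[-1.8,0,141],[0,0,0],1],[[-1.8,0,141],[0,0,0],0.6],[[-1.8,0,141],[0,0,0],0.35],[[-1.8,0,141],[0,0,0],0.35],[[-1.8,0,141],[0,0,0],0.35],[[-1.8,0,141],[0,0,0],0.35],[[-1.8,0,141],[0,0,0],0.35],[[-1.8,0,141],[0,0,0],0.35]]'
python3 - <<'E'
from h import *
p,d=camera("wrist"); cv2.imwrite("pics/w8.png",cv2.resize(p[120:320,160:360,::-1],None,fx=3,fy=3))
print(get_obs()["opening"],get_obs()["wrist_force"])
E
```

```text
time_s: 9.38
eef_pos: [0.4292, -0.0116, 0.0526]
eef_rot: [0.001, 0.707, 0.707, 0.002]
wrist_force: [-2.2, 2.0, 9.8]
opening: 0.529
0.52459994561087 [-1.45148232  1.83919324 10.45171173]
```

View pics/w8.png

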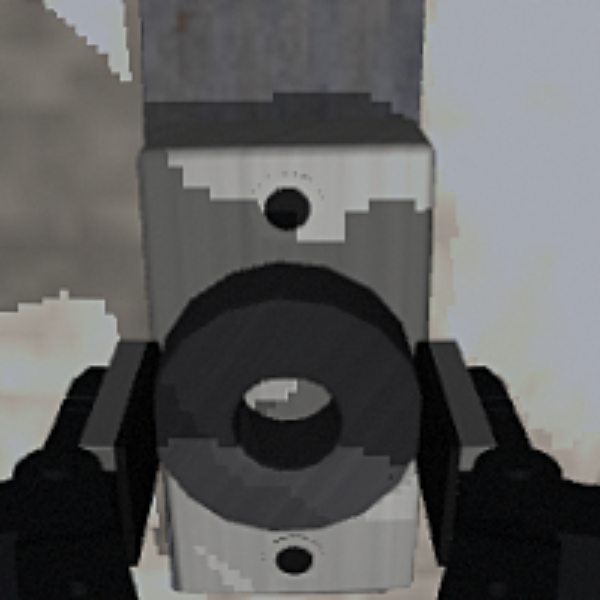

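```bash
python3 -m jog '[[[0,0,-8],[0,0,0],0.35],[[0,0,-25],[0,0,0],0.35],[[1,10,-45],[0,0,0],0.35],[[4,40,-50],[0,0,0],0.35],[[8,75,-50],[0,0,0],0.35],[[12,110,-50],[0,0,0],0.35],[[16,145,-50],[0,0,0],0.35],[[20,180,-50],[0,0,0],0.35],[[24,210,-45],[0,0,0],0.35],[[26,226,-30],[0,0,0],0.35],[[26.5,229,-10],[0,0,0],0.35],[[26.5,229,5],[0,0,0],0.35],[[26.5,229,5],[0,0,0],0.35],[[26.5,229,5],[0,0,0],0.35]]'
python3 - <<'E'
from h import *
import json
c=get_calibration("wrist");json.dump({k:np.array(v).tolist() for k,v in c.items()},open("c9.json","w"))
p,d=camera("wrist"); cv2.imwrite("pics/w9.png",cv2.resize(p[80:320,136:376,::-1],None,fx=2.5,fy=2.5))
print(get_obs()["opening"],get_obs()["wrist_force"],get_obs()["eef_pos"])
E
```

```text
time_s: 10.6
eef_pos: [0.6563, 0.0151, 0.0472]
eef_rot: [-0.001, 0.707, 0.707, 0.001]
wrist_force: [-0.0, 1.0, -1.4]
opening: 0.526
0.5255982215018443 [-1.43848251 -0.27745    -1.80313595] [0.65742494 0.01494043 0.04858456]
```

View pics/w9.png

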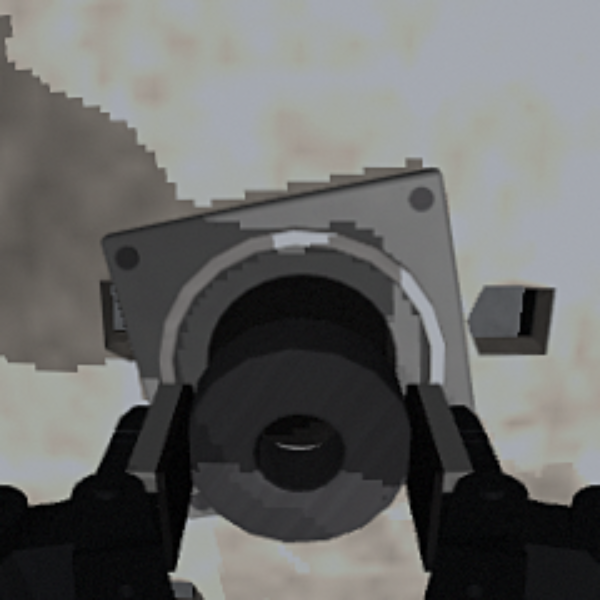

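```bash
python3 - <<'E'
from h import *
import json
np.set_printoptions(precision=4,suppress=True)
c=json.load(open("c9.json"))
f=lambda X,Y,z:atz("wrist",c,(X+.5)/2.5-.5+136,(Y+.5)/2.5-.5+80,z)
for q in [(160,350),(445,350),(303,230)]: print("lip",f(*q,.010))
for q in [(208,340),(398,340),(303,274)]: print("inlay",f(*q,.006))
for q in [(190,443),(410,443),(300,348),(298,541)]: print("collar",f(*q,.0475))
E
```

```text
lip [0.6214 0.0208 0.01  ]
lip [0.692  0.0207 0.01  ]
lip [0.6567 0.0512 0.01  ]
inlay [0.633  0.0219 0.006 ]
inlay [0.6806 0.0219 0.006 ]
inlay [0.6568 0.0392 0.006 ]
collar [0.6338 0.0167 0.0475]
collar [0.6783 0.0167 0.0475]
collar [0.656  0.0379 0.0475]
collar [ 0.6556 -0.0083  0.0475]
```

Nest and collar centres agree within 1 mm, so I'll lower it.

```bash
python3 -m jog '[[[0.5,0.5,8],[0,0,0],0.35],[[0.5,0.5,15],[0,0,0],0.35],[[0.5,0.5,19],[0,0,0],0.35],[[0.5,0.5,20],[0,0,0],0.35],[[0.5,0.5,20],[0,0,0],0.35]]'; python3 -m jog '[[[0,0,1],[0,0,0],0.35],[[0,0,1],[0,0,0],0.35]]'; python3 -m jog '[[[0,0,1],[0,0,0],0.35],[[0,0,1],[0,0,0],0.35]]'
```

```text
time_s: 11.07
eef_pos: [0.6575, 0.0155, 0.0281]
eef_rot: [-0.0, 0.707, 0.707, 0.001]
wrist_force: [0.2, -0.3, -1.6]
opening: 0.527
time_s: 11.23
eef_pos: [0.6576, 0.0155, 0.0272]
eef_rot: [-0.0, 0.707, 0.707, 0.001]
wrist_force: [-0.1, -1.0, -2.2]
opening: 0.524
time_s: 11.4
eef_pos: [0.6577, 0.0155, 0.0262]
eef_rot: [-0.0, 0.707, 0.707, 0.001]
wrist_force: [-0.3, 0.6, -1.3]
opening: 0.527
```

```bash
python3 -m jog '[[[0,0,1],[0,0,0],0.35],[[0,0,1],[0,0,0],0.35]]'; python3 -m jog '[[[0,0,1],[0,0,0],0.35],[[0,0,1],[0,0,0],0.35]]'; python3 - <<'E'
from h import *
import json
c=get_calibration("wrist");json.dump({k:np.array(v).tolist() for k,v in c.items()},open("c10.json","w"))
p,d=camera("wrist"); cv2.imwrite("pics/w10.png",cv2.resize(p[80:320,136:376,::-1],None,fx=2.5,fy=2.5))
E
```

```text
time_s: 11.57
eef_pos: [0.6576, 0.0155, 0.0251]
eef_rot: [-0.0, 0.707, 0.707, 0.001]
wrist_force: [0.5, 0.6, -1.4]
opening: 0.53
time_s: 11.73
eef_pos: [0.6578, 0.0155, 0.0248]
eef_rot: [-0.0, 0.707, 0.707, 0.001]
wrist_force: [-2.0, -0.0, 3.4]
opening: 0.526
```

View pics/w10.png

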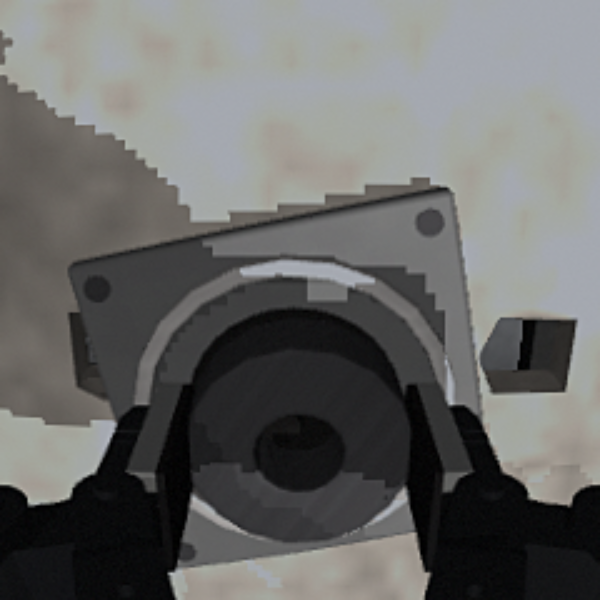

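The collar touched down at the expected height and is concentric with the lip. I'll release it.

```bash
python3 -m jog '[[[0,0,0],[0,0,0],0.65],[[0,0,0],[0,0,0],0.75],[[0,0,0],[0,0,0],0.75],[[0,0,0],[0,0,0],0.75],[[0,0,-5],[0,0,0],0.8],[[0,0,-20],[0,0,0],0.8],[[0,0,-50],[0,0,0],0.8],[[0,0,-85],[0,0,0],1],[[0,0,-120],[0,0,0],1],[[0,0,-150],[0,0,0],1],[[0,0,-150],[0,0,0],1],[[0,0,-150],[0,0,0],1]]'; python3 - <<'E'
from h import *
np.set_printoptions(precision=4,suppress=True)
p,d=camera("wrist"); cv2.imwrite("pics/w11.png",cv2.resize(p[80:280,160:360,::-1],None,fx=3,fy=3))
print(tomove([.430,-.020,.2],down(0)))
E
```

```text
time_s: 12.78
eef_pos: [0.6595, 0.0149, 0.1794]
eef_rot: [0.003, 0.707, 0.707, 0.004]
wrist_force: [-0.5, 0.7, -0.4]
opening: 0.998
(array([ -35. , -227.9,  -24.4]), array([ 0.0048, -0.0016,  0.0004]))
```

View pics/w11.png

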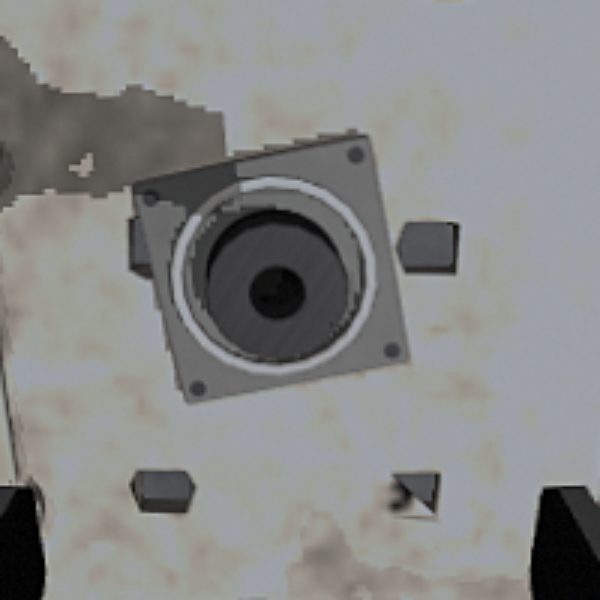

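The collar lies flat inside its lip. The riser block is next.

```bash
python3 -m jog '[[[-5,-35,0],[0,0,0],1],[[-11,-75,0],[0,0,0],1],[[-17,-115,0],[0,0,0],1],[[-23,-155,0],[0,0,0],1],[[-30,-195,0],[0,0,0],1],[[-34,-220,0],[0,0,0],1],[[-34.5,-228,0],[0.005,-0.002,0],1],[[-34.5,-228,0],[0.005,-0.002,0],1],[[-34.5,-228,0],[0.005,-0.002,0],1],[[-34.5,-228,0],[0.005,-0.002,0],1]]'; python3 - <<'E'
from h import *
import json
np.set_printoptions(precision=4,suppress=True)
c=get_calibration("wrist");json.dump({k:np.array(v).tolist() for k,v in c.items()},open("c12.json","w"))
p,d=camera("wrist"); cv2.imwrite("pics/w12.png",cv2.resize(p[80:280,160:360,::-1],None,fx=3,fy=3))
print(tomove([.430,-.0193,.028],down(0)))
E
```

```text
time_s: 13.67
eef_pos: [0.4311, -0.0196, 0.1757]
eef_rot: [0.0, 0.707, 0.707, 0.0]
wrist_force: [-0.3, -0.2, -0.3]
opening: 0.995
(array([  0.3,  -1.2, 147.6]), array([0.0001, 0.0003, 0.0007]))
```

View pics/w12.png

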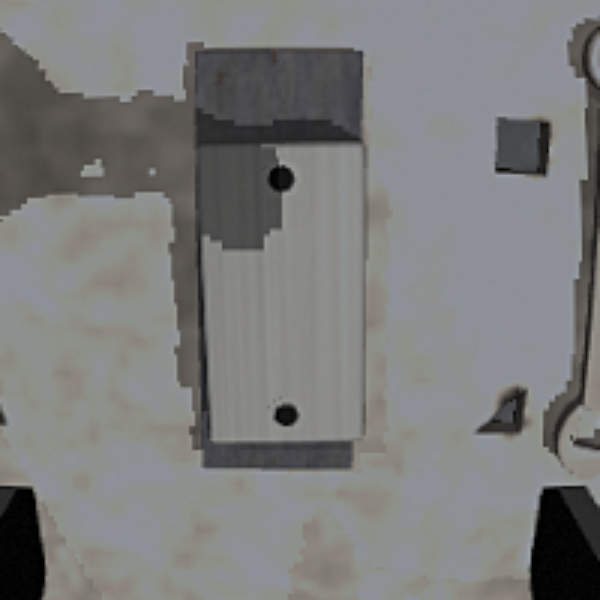

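```bash
python3 - <<'E'
from h import *
import json
np.set_printoptions(precision=4,suppress=True)
c=json.load(open("c12.json"))
f=lambda X,Y,z:atz("wrist",c,(X+.5)/3-.5+160,(Y+.5)/3-.5+80,z)
for q in [(281,179),(286,415)]: print("hole",f(*q,.034))
for q in [(195,143),(363,141),(365,437),(211,440)]: print("blk",f(*q,.034))
for q in [(196,49),(363,51),(353,468),(203,467)]: print("pl",f(*q,.010))
E
```

```text
hole [0.4289 0.0199 0.034 ]
hole [ 0.4303 -0.0583  0.034 ]
blk [0.4027 0.0312 0.034 ]
blk [0.4538 0.0317 0.034 ]
blk [ 0.4568 -0.0664  0.034 ]
blk [ 0.4052 -0.0675  0.034 ]
pl [0.4011 0.06   0.01  ]
pl [0.4555 0.0592 0.01  ]
pl [ 0.4551 -0.0903  0.01  ]
pl [ 0.3995 -0.0899  0.01  ]
```

```bash
python3 -m jog '[[[0.5,-1,35],[0,0,-0.017],1],[[0.5,-1,70],[0,0,-0.017],1],[[0.5,-1,100],[0,0,-0.017],1],[[0.5,-1,125],[0,0,-0.017],1],[[0.5,-1,140],[0,0,-0.017],1],[[0.5,-1,147],[0,0,-0.017],1],[[0.5,-1,147],[0,0,-0.017],1],[[0.5,-1,147],[0,0,-0.017],1],[[0.5,-1,147],[0,0,-0.017],0.65],[[0.5,-1,147],[0,0,-0.017],0.4],[[0.5,-1,147],[0,0,-0.017],0.4],[[0.5,-1,147],[0,0,-0.017],0.4],[[0.5,-1,147],[0,0,-0.017],0.4],[[0.5,-1,147],[0,0,-0.017],0.4],[[0.5,-1,147],[0,0,-0.017],0.4]]'
python3 - <<'E'
from h import *
p,d=camera("wrist"); cv2.imwrite("pics/w13.png",cv2.resize(p[80:320,136:376,::-1],None,fx=2.5,fy=2.5))
print(get_obs()["opening"],get_obs()["wrist_force"])
E
```

```text
time_s: 14.97
eef_pos: [0.4313, -0.0194, 0.03]
eef_rot: [0.001, 0.701, 0.713, 0.0]
wrist_force: [-1.4, -0.3, 7.9]
opening: 0.59
0.5897130309642025 [-0.25678638  0.77259467  6.49108815]
```

View pics/w13.png

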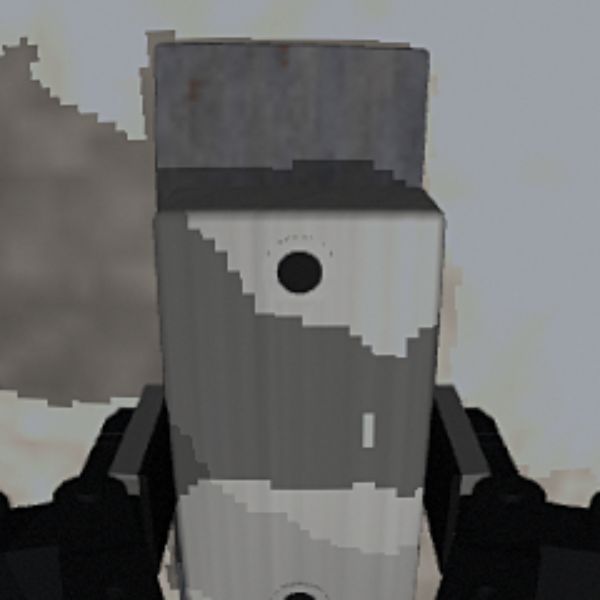

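```bash
python3 -m jog '[[[0,0,-5],[0,0,0],0.4],[[0,0,-15],[0,0,0],0.4],[[0,0,-35],[0,0,0],0.4],[[0,0,-50],[0,0,0],0.4],[[0,0,-50],[0,0,0],0.4]]'
python3 - <<'E'
from h import *
np.set_printoptions(precision=4,suppress=True)
print(get_obs()["wrist_force"],get_obs()["torque"])
print(tomove([.6575,.2247,.060],down(np.radians(78.2-90))))
E
```

```text
time_s: 15.43
eef_pos: [0.4332, -0.0199, 0.0832]
eef_rot: [0.004, 0.701, 0.713, 0.002]
wrist_force: [0.9, -0.8, -4.7]
opening: 0.589
[ 0.9173 -0.8485 -4.7421] [-0.0324 -0.0452 -0.0247]
(array([240.6, 228.4,  24.3]), array([0.0082, 0.0021, 0.2239]))
```

```bash
python3 -m jog '[[[12,11,0],[0,0,0.02],0.4],[[36,34,0],[0,0,0.045],0.4],[[60,57,0],[0,0,0.067],0.4],[[84,80,0],[0,0,0.09],0.4],[[108,103,0],[0,0,0.112],0.4],[[132,126,0],[0,0,0.134],0.4],[[156,149,0],[0,0,0.157],0.4],[[180,172,0],[0,0,0.179],0.4],[[204,194,0],[0,0,0.2],0.4],[[226,215,0],[0,0,0.215],0.4],[[237,225,5],[0.008,0.002,0.224],0.4],[[240.6,228.4,15],[0.008,0.002,0.224],0.4],[[240.6,228.4,24],[0.008,0.002,0.224],0.4],[[240.6,228.4,24],[0.008,0.002,0.224],0.4],[[240.6,228.4,24],[0.008,0.002,0.224],0.4],[[240.6,228.4,24],[0.008,0.002,0.224],0.4]]'
python3 - <<'E'
from h import *
import json
np.set_printoptions(precision=4,suppress=True)
c=get_calibration("wrist");json.dump({k:np.array(v).tolist() for k,v in c.items()},open("c14.json","w"))
p,d=camera("wrist"); cv2.imwrite("pics/w14.png",cv2.resize(p[60:340,116:396,::-1],None,fx=2.14,fy=2.14,interpolation=cv2.INTER_CUBIC))
cv2.imwrite("pics/w14raw.png",p[:,:,::-1])
print(get_obs()["wrist_force"], tomove([.6575,.2247,.060],down(np.radians(78.2-90))))
E
```

```text
time_s: 16.77
eef_pos: [0.6566, 0.2235, 0.0598]
eef_rot: [-0.0, 0.776, 0.63, -0.001]
wrist_force: [0.2, 0.7, -3.6]
opening: 0.592
[ 0.8836  0.2059 -4.2387] (array([1. , 0.1, 0.5]), array([ 0.0001,  0.0003, -0.001 ]))
```

View pics/w14.png

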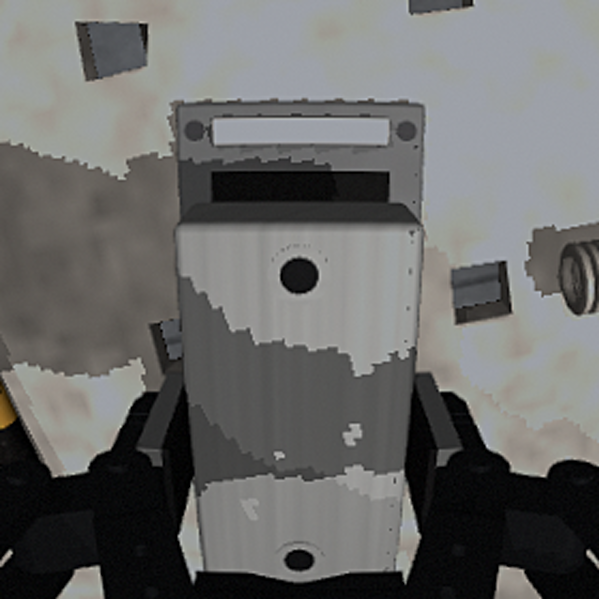

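```bash
python3 - <<'E'
from h import *
import json
np.set_printoptions(precision=4,suppress=True)
c=json.load(open("c14.json")); a=np.radians(78.2); L=np.array([np.cos(a),np.sin(a),0]); N=np.array([np.sin(a),-np.cos(a),0])
T=np.array([.6568,.2237,0])
f=lambda X,Y,z:atz("wrist",c,(X+.5)/2.14-.5+116,(Y+.5)/2.14-.5+60,z)-T
for n,q,z in [("inlayL",(212,171),.006),("inlayR",(389,171),.006),("lipin",(300,146),.010),("lipL",(212,132),.010),("lipR",(389,132),.01),("basetop",(300,104),.006),("blkL",(177,226),.0635),("blkR",(423,226),.0635),("blkmid",(300,222),.0635),("hole1",(299,276),.0635),("hole2",(299,560),.0635)]:
    w=f(*q,z); print(n,"along",(w@L*1000).round(1),"across(tool y)",(w@N*1000).round(1))
E
```

```text
inlayL along 52.2 across(tool y) -26.0
inlayR along 52.1 across(tool y) 25.6
lipin along 59.7 across(tool y) -0.3
lipL along 64.0 across(tool y) -25.1
lipR along 63.9 across(tool y) 24.7
basetop along 71.4 across(tool y) -0.3
blkL along 49.5 across(tool y) -25.6
blkR along 49.4 across(tool y) 24.8
blkmid along 50.1 across(tool y) -0.4
hole1 along 38.7 across(tool y) -0.6
hole2 along -39.8 across(tool y) -0.8
```

```bash
python3 -m jog '[[[2.1,0.3,8],[0,0,0],0.4],[[2.1,0.3,18],[0,0,0],0.4],[[2.1,0.3,26],[0,0,0],0.4],[[2.1,0.3,30],[0,0,0],0.4],[[2.1,0.3,32],[0,0,0],0.4],[[2.1,0.3,32],[0,0,0],0.4],[[2.1,0.3,32],[0,0,0],0.4]]'; python3 -m jog '[[[0,0,1],[0,0,0],0.4],[[0,0,1],[0,0,0],0.4]]'; python3 -m jog '[[[0,0,1],[0,0,0],0.4],[[0,0,1],[0,0,0],0.4]]'
```

```text
time_s: 17.4
eef_pos: [0.6579, 0.2257, 0.0283]
eef_rot: [0.0, 0.776, 0.63, -0.0]
wrist_force: [1.3, -0.3, -4.4]
opening: 0.591
time_s: 17.57
eef_pos: [0.6582, 0.2258, 0.0277]
eef_rot: [0.0, 0.776, 0.63, 0.0]
wrist_force: [-0.1, 0.2, -4.0]
opening: 0.587
time_s: 17.73
eef_pos: [0.6584, 0.2259, 0.0269]
eef_rot: [0.0, 0.776, 0.63, 0.0]
wrist_force: [0.1, 0.2, -4.8]
opening: 0.589
```

```bash
python3 -m jog '[[[0,0,1],[0,0,0],0.4],[[0,0,1],[0,0,0],0.4]]';  python3 -m jog '[[[0,0,0.6],[0,0,0],0.4],[[0,0,0.6],[0,0,0],0.4]]';python3 - <<'E'
from h import *
import json
np.set_printoptions(precision=4,suppress=True)
c=get_calibration("wrist");json.dump({k:np.array(v).tolist() for k,v in c.items()},open("c15.json","w"))
p,d=camera("wrist"); cv2.imwrite("pics/w15.png",cv2.resize(p[60:340,116:396,::-1],None,fx=2.14,fy=2.14,interpolation=cv2.INTER_CUBIC))
E
```

```text
time_s: 17.9
eef_pos: [0.6586, 0.2259, 0.0261]
eef_rot: [0.001, 0.776, 0.63, 0.001]
wrist_force: [-0.3, 0.3, -5.3]
opening: 0.59
time_s: 18.07
eef_pos: [0.6587, 0.226, 0.0261]
eef_rot: [0.001, 0.776, 0.63, 0.001]
wrist_force: [-2.6, -0.9, 0.2]
opening: 0.594
```

View pics/w15.png

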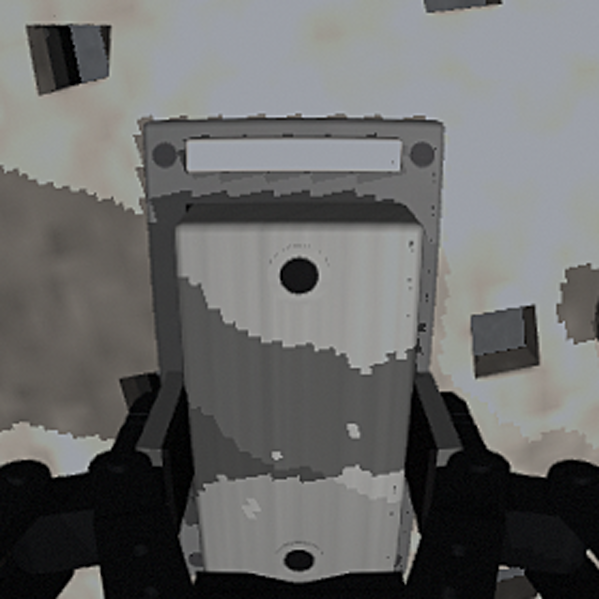

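```bash
python3 - <<'E'
from h import *
import json
np.set_printoptions(precision=4,suppress=True)
c=json.load(open("c15.json")); a=np.radians(78.2); L=np.array([np.cos(a),np.sin(a),0]); N=np.array([np.sin(a),-np.cos(a),0])
T=np.array([.6587,.226,0])
f=lambda X,Y,z:atz("wrist",c,(X+.5)/2.14-.5+116,(Y+.5)/2.14-.5+60,z)-T
for n,q,z in [("inlayL",(187,206),.006),("lipin",(294,171),.010),("lipL",(187,156),.010),("lipR",(401,156),.01),("basetop",(300,123),.006),("baseL",(147,150),.006),("baseR",(442,150),.006),("blkL",(177,226),.030),("blkR",(423,226),.030),("blkmid",(300,222),.030),("blkbotR",(412,202),.006),("hole1",(299,276),.030),("hole2",(299,560),.030)]:
    w=f(*q,z); print(n,"along",(w@L*1000).round(1),"across(tool y)",(w@N*1000).round(1))
E
```

```text
inlayL along 48.9 across(tool y) -27.4
lipin along 57.7 across(tool y) -1.5
lipL along 61.6 across(tool y) -26.2
lipR along 61.4 across(tool y) 23.2
basetop along 68.6 across(tool y) -0.0
baseL along 62.8 across(tool y) -36.6
baseR along 62.6 across(tool y) 33.8
blkL along 49.6 across(tool y) -25.3
blkR along 49.5 across(tool y) 25.1
blkmid along 50.3 across(tool y) -0.2
blkbotR along 49.8 across(tool y) 27.0
hole1 along 38.8 across(tool y) -0.4
hole2 along -39.5 across(tool y) -0.5
```

The block sits about 1.1 mm off across the nest. I'll lift it slightly and correct that before release.

```bash
python3 -m jog '[[[0,0,-2.5],[0,0,0],0.4],[[-0.5,-1.2,-2.5],[0,0,0],0.4],[[-0.5,-1.2,-2.5],[0,0,0],0.4],[[-0.5,-1.2,-1],[0,0,0],0.4],[[-0.5,-1.2,0],[0,0,0],0.4],[[-0.5,-1.2,0.5],[0,0,0],0.4],[[-0.5,-1.2,0.5],[0,0,0],0.4]]'
python3 -m jog '[[[0,0,0],[0,0,0],0.65],[[0,0,0],[0,0,0],0.8],[[0,0,0],[0,0,0],0.8],[[0,0,0],[0,0,0],0.8],[[0,0,-5],[0,0,0],0.8],[[0,0,-20],[0,0,0],0.8],[[0,0,-50],[0,0,0],0.8],[[0,0,-85],[0,0,0],1],[[0,0,-120],[0,0,0],1],[[0,0,-150],[0,0,0],1],[[0,0,-150],[0,0,0],1],[[0,0,-150],[0,0,0],1]]'; python3 - <<'E'
from h import *
import json
np.set_printoptions(precision=4,suppress=True)
c=get_calibration("wrist");json.dump({k:np.array(v).tolist() for k,v in c.items()},open("c16.json","w"))
p,d=camera("wrist"); cv2.imwrite("pics/w16.png",cv2.resize(p[60:260,160:360,::-1],None,fx=3,fy=3,interpolation=cv2.INTER_CUBIC))
print(get_obs()["eef_pos"],tomove([.4285,-.0155,.17],down(0)))
E
```

```text
time_s: 18.7
eef_pos: [0.6574, 0.2257, 0.0261]
eef_rot: [0.001, 0.776, 0.63, 0.001]
wrist_force: [-3.4, -1.2, 2.4]
opening: 0.598
time_s: 19.7
eef_pos: [0.6593, 0.2261, 0.1811]
eef_rot: [0.002, 0.776, 0.63, 0.004]
wrist_force: [-0.4, 0.3, -1.0]
opening: 1.001
[0.6578 0.2258 0.1783] (array([-283.3, -175. ,    7.2]), array([ 0.0046, -0.0007, -0.2066]))
```

View pics/w16.png

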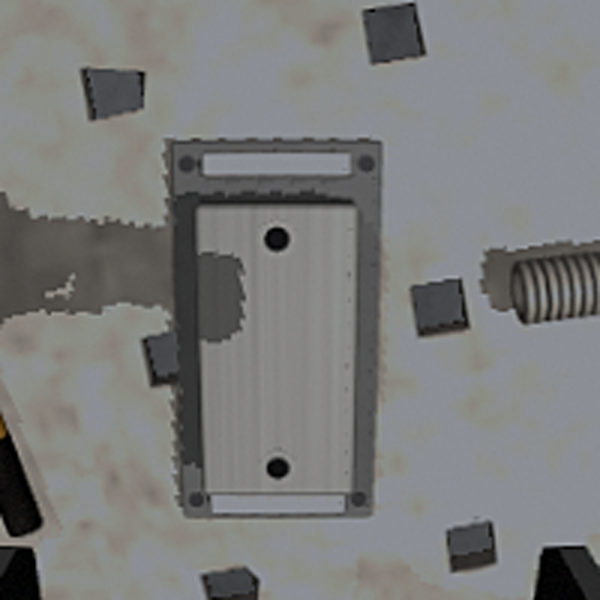

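The block sits squarely between the lips. The plate is next.

```bash
python3 -m jog '[[[-28,-17,0],[0,0,-0.02],1],[[-60,-37,0],[0,0,-0.045],1],[[-92,-57,0],[0,0,-0.07],1],[[-124,-77,0],[0,0,-0.09],1],[[-156,-97,0],[0,0,-0.11],1],[[-188,-117,0],[0,0,-0.14],1],[[-220,-137,0],[0,0,-0.16],1],[[-252,-157,0],[0,0,-0.185],1],[[-276,-171,2],[0.004,0,-0.2],1],[[-283.3,-175,5],[0.004,0,-0.207],1],[[-283.3,-175,5],[0.004,0,-0.207],1],[[-283.3,-175,5],[0.004,0,-0.207],1],[[-283.3,-175,5],[0.004,0,-0.207],1]]'; python3 - <<'E'
from h import *
import json
np.set_printoptions(precision=4,suppress=True)
c=get_calibration("wrist");json.dump({k:np.array(v).tolist() for k,v in c.items()},open("c17.json","w"))
p,d=camera("wrist"); cv2.imwrite("pics/w17.png",cv2.resize(p[80:280,160:360,::-1],None,fx=3,fy=3,interpolation=cv2.INTER_CUBIC))
print(tomove([.4278,-.0155,.17],down(0)))
E
```

```text
time_s: 20.83
eef_pos: [0.4286, -0.0151, 0.1719]
eef_rot: [-0.0, 0.707, 0.707, 0.0]
wrist_force: [0.9, 0.8, -0.9]
opening: 0.999
(array([-0.6, -1. ,  2. ]), array([ 0.0002, -0.0011,  0.001 ]))
```

View pics/w17.png

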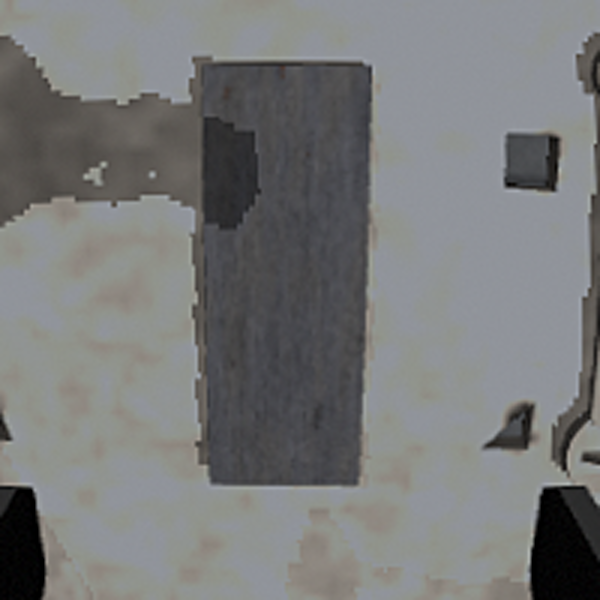

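```bash
python3 - <<'E'
from h import *
import json
np.set_printoptions(precision=4,suppress=True)
c=json.load(open("c17.json"))
f=lambda X,Y,z:atz("wrist",c,(X+.5)/3-.5+160,(Y+.5)/3-.5+80,z)
Q=np.array([f(*q,.010) for q in [(202,64),(371,64),(359,485),(210,484)]]); print(Q,Q.mean(0))
E
```

```text
[[ 0.4008  0.0598  0.01  ]
 [ 0.4553  0.0597  0.01  ]
 [ 0.4546 -0.0906  0.01  ]
 [ 0.3997 -0.0902  0.01  ]] [ 0.4276 -0.0153  0.01  ]
```

```bash
python3 -m jog '[[[-0.3,-1,35],[0,0,0.004],0.75],[[-0.3,-1,70],[0,0,0.004],0.75],[[-0.3,-1,100],[0,0,0.004],0.75],[[-0.3,-1,125],[0,0,0.004],0.75],[[-0.3,-1,137],[0,0,0.004],0.75],[[-0.3,-1,142],[0,0,0.004],0.75],[[-0.3,-1,142],[0,0,0.004],0.75],[[-0.3,-1,142],[0,0,0.004],0.75]]'; python3 - <<'E'
from h import *
import json
np.set_printoptions(precision=4,suppress=True)
p,d=camera("wrist"); cv2.imwrite("pics/w18.png",cv2.resize(p[100:340,136:376,::-1],None,fx=2.5,fy=2.5,interpolation=cv2.INTER_CUBIC))
p,d=camera("scene"); cv2.imwrite("pics/s18.png",cv2.resize(p[130:270,220:360,::-1],None,fx=4.3,fy=4.3,interpolation=cv2.INTER_CUBIC))
print(tomove([.4276,-.0153,.016],down(0)))
E
```

```text
time_s: 21.55
eef_pos: [0.4285, -0.0148, 0.0303]
eef_rot: [-0.0, 0.708, 0.706, 0.001]
wrist_force: [0.3, -0.1, -0.9]
opening: 0.749
(array([-0.1, -1.5, 15.1]), array([ 0.0025, -0.0003, -0.0025]))
```

View pics/w18.png

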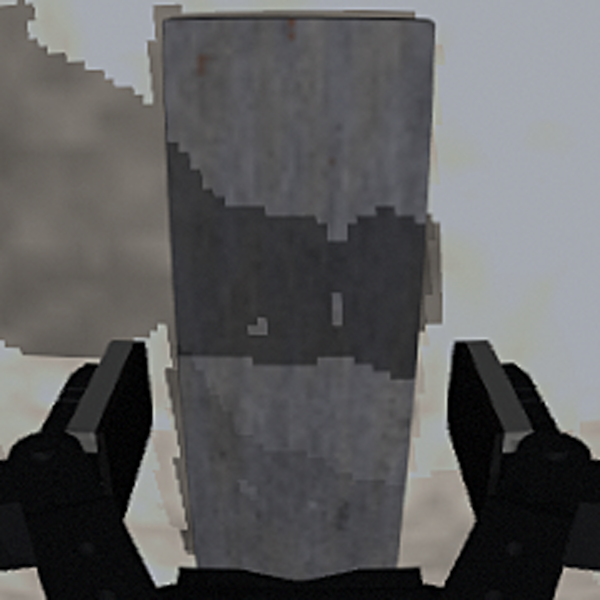

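View pics/s18.png

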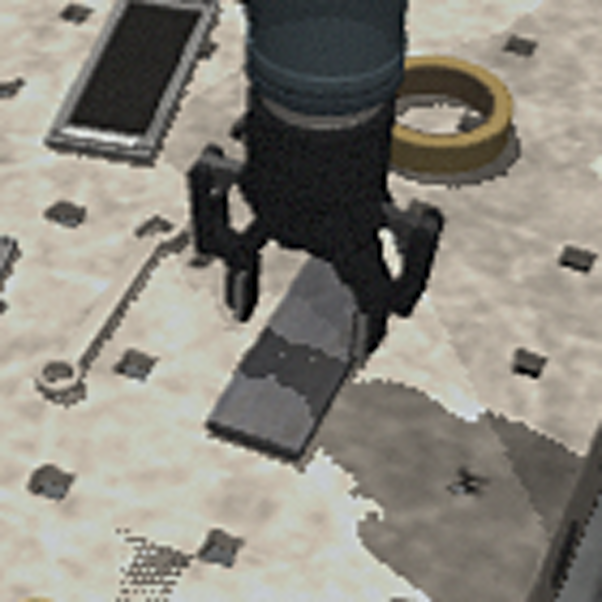

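Both fingers clear the plate on either side. I'll lower until the tips touch the table.

```bash
python3 -m jog '[[[0,-1.3,6],[0,0,-0.002],0.75],[[0,-1.3,12],[0,0,-0.002],0.75],[[0,-1.3,14],[0,0,-0.002],0.75],[[0,-1.3,14],[0,0,-0.002],0.75]]';python3 -m jog '[[[0,0,1.5],[0,0,0],0.75],[[0,0,1.5],[0,0,0],0.75],[[0,0,1.5],[0,0,0],0.75]]';python3 -m jog '[[[0,0,1.5],[0,0,0],0.75],[[0,0,1.5],[0,0,0],0.75],[[0,0,1.5],[0,0,0],0.75]]'
```

```text
time_s: 21.98
eef_pos: [0.4273, -0.015, 0.0166]
eef_rot: [0.0, 0.707, 0.707, 0.001]
wrist_force: [0.5, 0.2, 0.2]
opening: 0.749
time_s: 22.23
eef_pos: [0.4272, -0.015, 0.015]
eef_rot: [0.0, 0.707, 0.707, 0.001]
wrist_force: [-0.1, 0.1, -1.3]
opening: 0.752
time_s: 22.48
eef_pos: [0.4272, -0.0151, 0.0135]
eef_rot: [0.0, 0.707, 0.707, 0.001]
wrist_force: [-0.2, -0.5, 0.2]
opening: 0.75
```

```bash
python3 -m jog '[[[0,0,1],[0,0,0],0.75],[[0,0,1],[0,0,0],0.66],[[0,0,1],[0,0,0],0.6],[[0,0,1],[0,0,0],0.45],[[0,0,1],[0,0,0],0.45],[[0,0,1],[0,0,0],0.45],[[0,0,1],[0,0,0],0.45],[[0,0,1],[0,0,0],0.45],[[0,0,1],[0,0,0],0.45]]'
```

```text
time_s: 23.23
eef_pos: [0.4274, -0.0151, 0.013]
eef_rot: [0.0, 0.707, 0.707, 0.001]
wrist_force: [-2.4, 0.5, 7.8]
opening: 0.62
```

```bash
python3 -m jog '[[[0,0,-3],[0,0,0],0.45],[[0,0,-8],[0,0,0],0.45],[[0,0,-20],[0,0,0],0.45],[[0,0,-40],[0,0,0],0.45],[[0,0,-55],[0,0,0],0.45],[[0,0,-55],[0,0,0],0.45],[[0,0,-55],[0,0,0],0.45]]'
python3 - <<'E'
from h import *
np.set_printoptions(precision=4,suppress=True)
p,d=camera("wrist"); cv2.imwrite("pics/w19.png",cv2.resize(p[80:320,136:376,::-1],None,fx=2.5,fy=2.5,interpolation=cv2.INTER_CUBIC))
p,d=camera("scene"); cv2.imwrite("pics/s19.png",cv2.resize(p[130:270,220:360,::-1],None,fx=4.3,fy=4.3,interpolation=cv2.INTER_CUBIC))
o=get_obs();print(o["wrist_force"],o["torque"],o["opening"])
print(tomove([.6365,-.227,.05],down(np.radians(9.86))))
E
```

```text
time_s: 23.82
eef_pos: [0.4278, -0.0153, 0.0684]
eef_rot: [0.001, 0.707, 0.707, 0.001]
wrist_force: [-0.2, -0.6, -3.9]
opening: 0.618
[-0.4741  0.277  -3.9612] [-0.0399  0.0552 -0.019 ] 0.6173223926583024
(array([-212. ,  210.2,   16.9]), array([-0.    , -0.0012, -0.1729]))
```

View pics/w19.png

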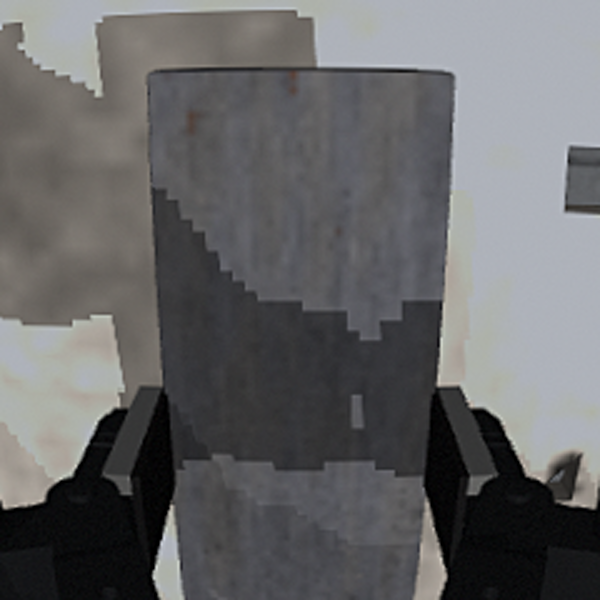

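View pics/s19.png

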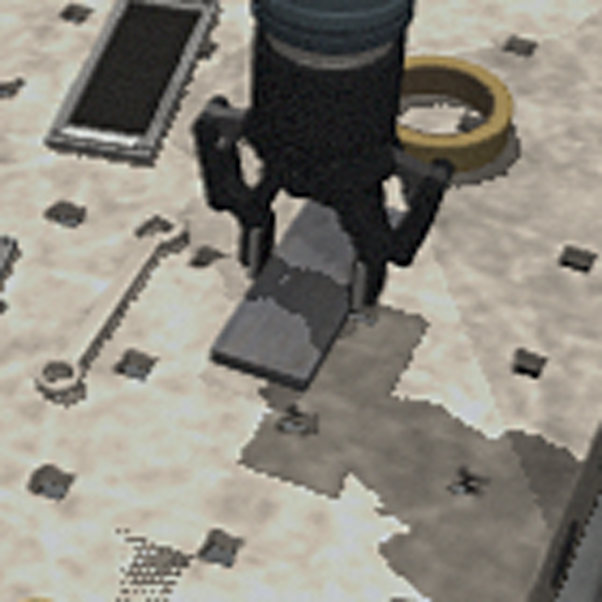

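The plate is held level. I'll carry it to the longer nest.

```bash
python3 -m jog '[[[-10,10,-5],[0,0,-0.01],0.45],[[-32,32,-5],[0,0,-0.03],0.45],[[-55,55,-5],[0,0,-0.05],0.45],[[-78,78,-5],[0,0,-0.07],0.45],[[-101,100,-5],[0,0,-0.09],0.45],[[-124,123,-5],[0,0,-0.11],0.45],[[-147,146,-5],[0,0,-0.13],0.45],[[-170,169,-5],[0,0,-0.145],0.45],[[-190,189,0],[0,0,-0.16],0.45],[[-205,204,5],[0,0,-0.17],0.45],[[-212,210.2,12],[0,0,-0.173],0.45],[[-212,210.2,17],[0,0,-0.173],0.45],[[-212,210.2,17],[0,0,-0.173],0.45],[[-212,210.2,17],[0,0,-0.173],0.45],[[-212,210.2,17],[0,0,-0.173],0.45]]'
python3 - <<'E'
from h import *
import json
np.set_printoptions(precision=4,suppress=True)
c=get_calibration("wrist");json.dump({k:np.array(v).tolist() for k,v in c.items()},open("c20.json","w"))
p,d=camera("wrist"); cv2.imwrite("pics/w20.png",cv2.resize(p[40:320,116:396,::-1],None,fx=2.14,fy=2.14,interpolation=cv2.INTER_CUBIC))
o=get_obs();print(o["wrist_force"],o["eef_pos"],tomove([.6365,-.227,.05],down(np.radians(9.86))))
E
```

```text
time_s: 25.17
eef_pos: [0.6355, -0.2256, 0.0493]
eef_rot: [-0.001, 0.643, 0.766, 0.0]
wrist_force: [-0.2, 1.0, -4.1]
opening: 0.618
[ 0.1968  0.8749 -3.6625] [ 0.636  -0.2259  0.0499] (array([-1.1,  0.3, -0.1]), array([-0.0004, -0.0017,  0.0009]))
```

View pics/w20.png

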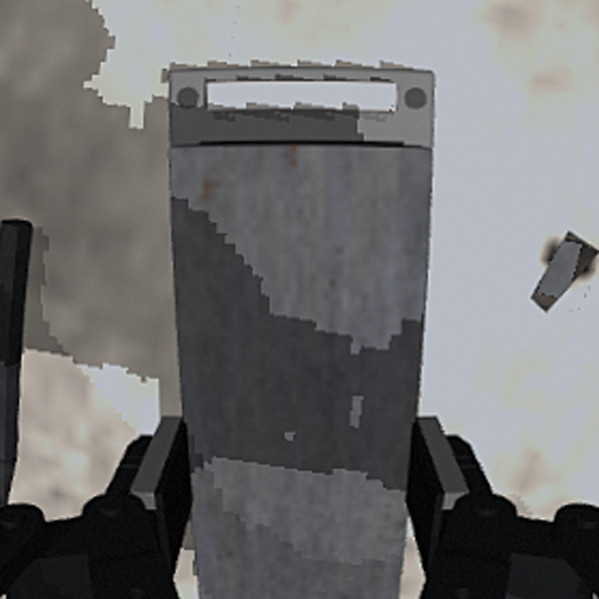

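```bash
cat > m.py <<'E'
from h import *
import json,sys
def go(cj,T,meas):
    c=json.load(open(cj)); a=np.radians(99.86); L=np.array([np.cos(a),np.sin(a),0]); N=np.array([np.sin(a),-np.cos(a),0])
    f=lambda X,Y,z:atz("wrist",c,(X+.5)/2.14-.5+116,(Y+.5)/2.14-.5+40,z)-np.array(T+[0])
    for n,q,z in meas:
        w=f(*q,z); print(n,"along",(w@L*1000).round(1),"across",(w@N*1000).round(1))
E
python3 - <<'E'
from m import *
go("c20.json",[.636,-.2259],[("lipL",(206,95),.010),("lipR",(397,97),.010),("lipin",(300,111),.010),("lipout",(300,81),.010),("baseL",(169,90),.006),("baseR",(434,92),.006),("baseend",(300,68),.006),("plL",(171,147),.047),("plR",(432,147),.047),("plend",(300,144),.047)])
E
```

```text
lipL along 87.0 across -25.1
lipR along 86.5 across 24.9
lipin along 82.3 across -0.5
lipout along 90.3 across -0.5
baseL along 89.0 across -35.8
baseR along 88.5 across 35.7
baseend along 94.1 across -0.5
plL along 74.7 across -27.3
plR along 74.8 across 26.9
plend along 74.9 across -0.5
```

```bash
python3 -m jog '[[[-0.6,0,8],[0,0,0.005],0.45],[[-0.6,0,18],[0,0,0.005],0.45],[[-0.6,0,25],[0,0,0.005],0.45],[[-0.6,0,28],[0,0,0.005],0.45],[[-0.6,0,28],[0,0,0.005],0.45],[[-0.6,0,28],[0,0,0.005],0.45]]'; python3 -m jog '[[[0,0,1],[0,0,0],0.45],[[0,0,1],[0,0,0],0.45]]';python3 - <<'E'
from h import *
import json
np.set_printoptions(precision=4,suppress=True)
c=get_calibration("wrist");json.dump({k:np.array(v).tolist() for k,v in c.items()},open("c21.json","w"))
p,d=camera("wrist"); cv2.imwrite("pics/w21.png",cv2.resize(p[40:320,116:396,::-1],None,fx=2.14,fy=2.14,interpolation=cv2.INTER_CUBIC))
o=get_obs();print(o["wrist_force"],o["eef_pos"])
E
```

```text
time_s: 25.72
eef_pos: [0.6358, -0.2263, 0.0214]
eef_rot: [-0.001, 0.645, 0.764, 0.0]
wrist_force: [-0.1, 0.6, -3.6]
opening: 0.62
time_s: 25.88
eef_pos: [0.636, -0.2265, 0.0205]
eef_rot: [-0.001, 0.645, 0.764, 0.0]
wrist_force: [0.5, 0.0, -4.0]
opening: 0.621
[ 0.2732  0.9705 -3.3833] [ 0.636  -0.2265  0.0206]
```

View pics/w21.png

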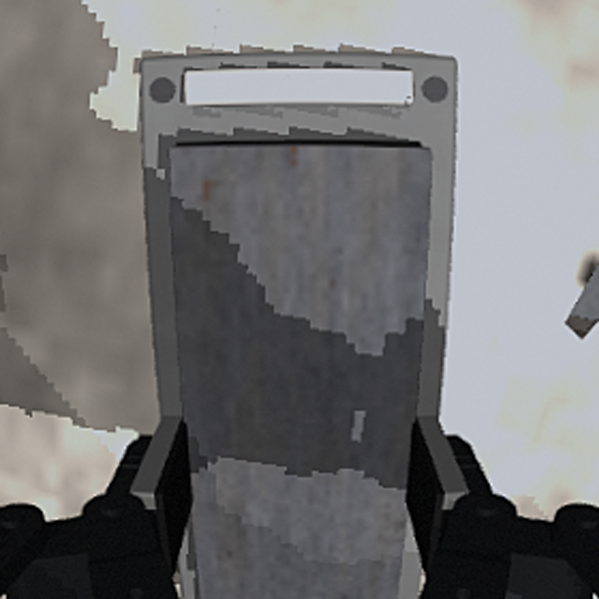

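```bash
python3 - <<'E'
from m import *
go("c21.json",[.636,-.2265],[("lipL",(185,87),.010),("lipR",(413,87),.010),("lipin",(300,105),.010),("baseL",(141,85),.006),("baseR",(456,85),.006),("plL",(171,147),.0175),("plR",(432,147),.0175),("plend",(300,144),.0175)])
E
python3 -m jog '[[[0,0,1],[0,0,0],0.45],[[0,0,1],[0,0,0],0.45]]';python3 -m jog '[[[0,0,1],[0,0,0],0.45],[[0,0,1],[0,0,0],0.45]]'
```

```text
lipL along 87.5 across -24.7
lipR along 87.2 across 24.9
lipin along 82.9 across 0.3
baseL along 88.8 across -35.6
baseR along 88.4 across 35.6
plL along 74.6 across -26.6
plR along 74.3 across 27.8
plend along 74.6 across 0.3
time_s: 26.1
eef_pos: [0.6361, -0.2265, 0.0197]
eef_rot: [-0.001, 0.645, 0.764, 0.0]
wrist_force: [-0.6, 0.7, -2.7]
opening: 0.616
time_s: 26.27
eef_pos: [0.6363, -0.2266, 0.0191]
eef_rot: [-0.001, 0.645, 0.764, 0.0]
wrist_force: [-1.6, -0.5, -1.5]
opening: 0.622
```

The plate is aligned within about 0.6 mm and just touching the floor. I'll seat it and release.

```bash
python3 -m jog '[[[0,0,0.6],[0,0,0],0.45],[[0,0,0.6],[0,0,0],0.45]]'; python3 -m jog '[[[0,0,0],[0,0,0],0.66],[[0,0,0],[0,0,0],0.8],[[0,0,0],[0,0,0],0.8],[[0,0,0],[0,0,0],0.8],[[0,0,-5],[0,0,0],0.8],[[0,0,-20],[0,0,0],0.8],[[0,0,-50],[0,0,0],0.8],[[0,0,-85],[0,0,0],1],[[0,0,-120],[0,0,0],1],[[0,0,-150],[0,0,0],1],[[0,0,-185],[0,0,0],1],[[0,0,-185],[0,0,0],1],[[0,0,-185],[0,0,0],1]]'; python3 - <<'E'
from h import *
p,d=camera("wrist"); cv2.imwrite("pics/w22.png",cv2.resize(p[40:320,116:396,::-1],None,fx=2.14,fy=2.14,interpolation=cv2.INTER_CUBIC))
p,d=camera("scene"); cv2.imwrite("pics/s22.png",cv2.resize(p[:,:,::-1],None,fx=1.5,fy=1.5,interpolation=cv2.INTER_CUBIC))
p,d=camera("top"); cv2.imwrite("pics/t22.png",cv2.resize(p[:,:,::-1],None,fx=1.5,fy=1.5,interpolation=cv2.INTER_CUBIC))
print(tomove([.45,-.45,.25]))
E
```

```text
time_s: 26.43
eef_pos: [0.6364, -0.2267, 0.0191]
eef_rot: [-0.001, 0.645, 0.764, 0.0]
wrist_force: [-2.6, 1.2, 1.3]
opening: 0.619
time_s: 27.52
eef_pos: [0.6383, -0.2279, 0.2095]
eef_rot: [0.003, 0.645, 0.764, 0.001]
wrist_force: [-0.5, -0.3, -0.1]
opening: 1.001
(array([-189.1, -220.6,  -46.8]), None)
```

View pics/w22.png

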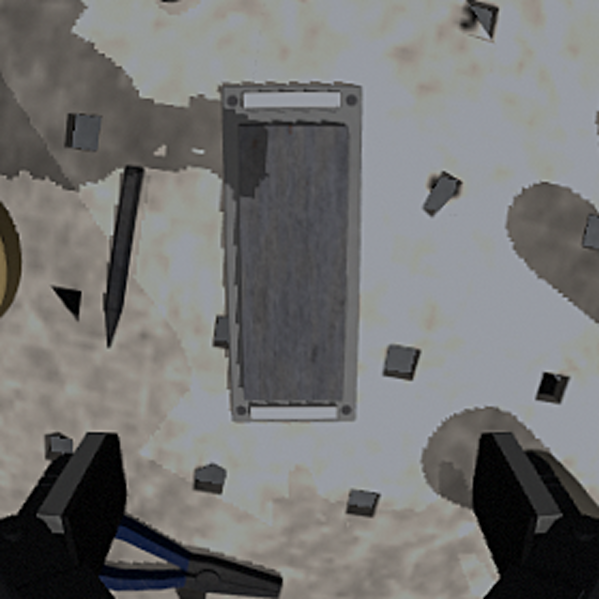

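View pics/s22.png

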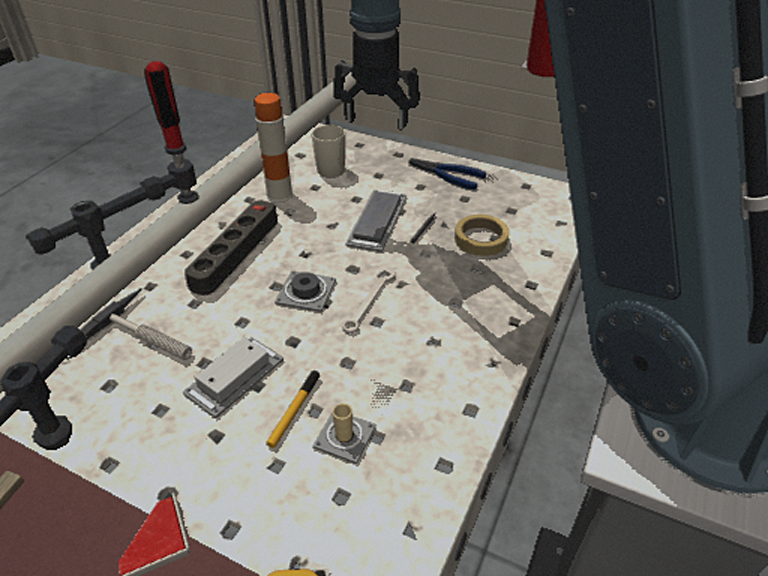

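View pics/t22.png

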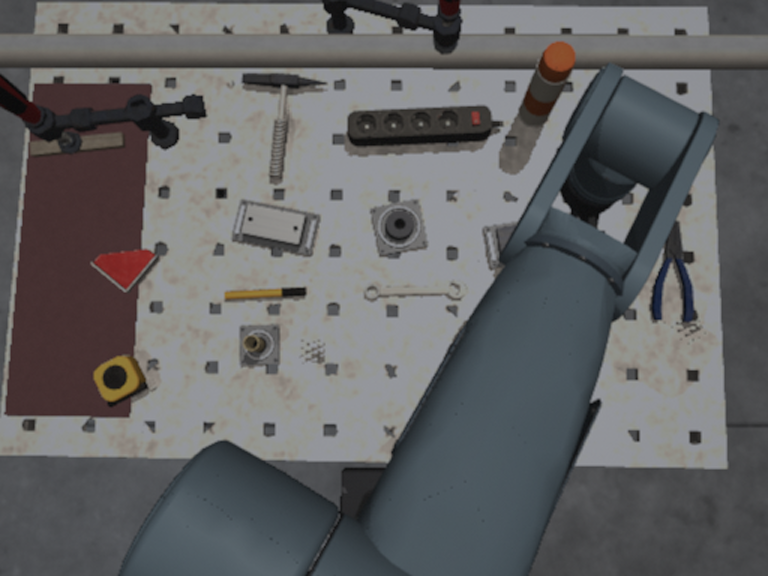

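All four parts sit flat in their nests (block at (277,226) and collar at (399,226) in the top view, the plate squarely framed in the wrist view). The tape and spanner look unmoved and the gripper is clear, so I'm handing in.

```bash
python3 -c "
from bench import *
o=get_obs(); print(o['time_s'],o['wrist_force'],abs(o['dq']).max()); print(hand_in())"
```

```text
27.6667 [-0.42284465  0.80296885 -0.63443961] 0.020044322204955084
the job is handed in; nothing more can be done
None
```

I took the stack apart in the order you asked: nozzle, collar, block, then plate. Each part is in its own nest, and I handed the job in at 27.7 s with the gripper open about 0.2 m above the table, touching nothing.

- **Nozzle and block:** In the wrist-camera check before release, the nozzle was about 2.5 mm off in x and 2.3 mm in y, and the block about 1 mm off. I lifted each slightly, shifted it, and released it.
- **Collar and plate:** Both were within about 1 mm of centre when lowered.
- **Final pictures:** All four parts look flat inside their lips, the nozzle is upright, and the tape and spanner look unmoved. In the last top view the arm hid most of the plate and the tape, so those were judged from the wrist and scene cameras.
- **Disagreement:** The top and wrist cameras differed by about 1–2 mm. I used the wrist view for the final placing.
- **Forces:** The highest wrist force reported at the end of a move was about 10 N. Peaks during moves weren't recorded.

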